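# Pack the marking-out templates back into their tray

### The arm

A 6-joint arm with a two-finger parallel gripper is mounted at the origin on the work surface. World frame = base frame: x ahead of the robot, y to its left, z up, the work surface at z = 0. Lengths are in m, angles in rad, forces in N, time in s.
With the tool pointing down it reaches from about 0.35 to 0.975 m from the base axis. Payload 4.9 kg.
Tool frame: the origin (TCP) lies between the finger pads; the fingertips stand 8 mm ahead of it and the grasp point (between the pads) lies 11 mm behind it (robot.tip_extent is the z of the fingertips in the tool frame, in m); z points along the fingers, y is the line along which they close (so a half turn about z gives the same grasp; the last joint's range is limited). The gripper opens to 85 mm and grips with 20 to 120 N. Pads are 22 mm wide; open, the fingers measure 114 mm over their backs; the gripper's body (76 mm by 85 mm) begins 54 mm behind the grasp point. The pads swing forward as they close: fully open they stand 13 mm farther back than shut.
Start: joints at [-0.119, 0.053, 1.613, -0, 1.476, -0.119], TCP at [0.625, 0, 0.239] pointing down, gripper open.
Joint ranges: [-3.01, 3.01], [-1.01, 2.22], [0.06, 2.58], [-1.02, 4.17], [0.09, 2.62], [-3.14, 3.14]. Speed limits (rad/s): [2.57, 2.57, 3.14, 3.14, 3.14, 3.14].

### API

Orientations are given as a rotation vector (axis times angle).
In Python, from cell import readout, camera, calibration, order, robot gives the robot as it stands.
- The arm moves only by the tool servo_tool, never from a script. Its argument "increments" is a list of rows, each a list of 3 entries, a list of its own where there are three numbers: the shift along the tool's x, y, z normalised to -1 to 1, where 1 is 20 mm, then the turn about the tool's z normalised to -1 to 1, where 1 is 5 degrees, then the gripper command: -1 is fully open, 1 is shut, values between are in proportion. In form: [[[tx, ty, tz], roll, claw], ...]. A call has 1 to 5 rows; each row shifts and turns the commanded pose from where the row before left it, along the tool's axes as they then stand; what a row does not reach is not made up. A row lasts 1/12 s, in which the tool goes at most 41.7 mm and 7.16 degrees, less where a joint would pass 70% of its speed; a pose out of reach is approached as far as the arm can. A call with a number of a shift or a turn outside -1 to 1 is refused whole. A call with a gripper value outside its range is refused whole. The fingers move at their own pace and stop on an object; "force" is the grip in N (left out, the last holds). Time passes only in rows, so rows that do not move let the fingers close. It gives the time, the measured TCP pose, the force, the opening and the grip force at its end, in the units of the state.
- readout.get_obs(): the state, without advancing time (a new reading comes with each control period).
- camera(name): name is "scene" or "side" or "wrist"; returns the picture (400x640x3 uint8, blue, green, red); there is no depth.
- calibration(name): a dict with "camera_matrix" (3x3 intrinsics, pixels), "R" (3x3) and "t" (3): a world point X has camera coordinates R X + t. Camera axes: x right, y down, z forward; pixel columns grow to the right and rows downward; lengths in m; the calibration is good to about 2 mm. A picture is of the moment at which its call begins: read the wrist's pose just before it. calibration takes no time and is no camera call; for the wrist camera it gives the pose at the moment of the call.
- order.hand_in(): hands the job in; it is judged then, once.
The state is a dict: "time": time; "qpos": joint angles; "joint_vel": joint speeds; "joint_efforts": joint torques, N m; "tool_pos": TCP position; "ee_rot": TCP orientation; "contact_force": force on the tool from outside, world axes, zero at the start; "moment": the same for the moment, N m; "opening": opening from 0.0 (shut) to 1.0 (fully open); "grasp_force": force on a finger pad.
Only numpy, scipy, OpenCV 4.12 (cv2) and the standard library are available. Lean on these libraries where they do the work, as an engineer would, in place of code of your own. Each camera call takes 0.05 s, during which the arm holds its last target. There are 200 camera calls.

### The job

Put the three plywood marking-out templates back in the blue tray on the sloping stand, grips up, turned and fitted together so that all three lie flat on its floor. Lower each one into place, do not drop it, and leave the other things on the bench where they are.

Things in the scene. Friction and masses are not known exactly. Their poses are not given: they have to be found in the camera images.
- tpl_l_grip (a point): L-shaped plywood template. Outline, mm from this point: column x -48 to 62, y -37 to 19, foot x -48 to -6, y 19 to 55. Point: centre of its wooden grip (batten 50 long in x, 16 wide in y, 36 tall), 18 mm above the top and 30 mm above the underside of its 12 mm plate. x, y along the plate, z up out of it. About 100 g. Starts flat on the bench, grip up.
- tpl_t_grip (a point): Lopsided T-shaped plywood template. Outline, mm from this point: stem x -70 to 40, y -4 to 18; long arm x -28 to 40, y -40 to -4; short arm x -6 to 40, y 18 to 42. Point: centre of its wooden grip (batten 50 long in x, 16 wide in y, 36 tall), 18 mm above the top and 30 mm above the underside of its 12 mm plate. x, y along the plate, z up out of it. About 100 g. Starts flat on the bench, grip up.
- tpl_j_grip (a point): Reversed-L plywood template, foot on the other side and longer. Outline, mm from this point: column x -50 to 60, y -18 to 34, foot x -50 to 14, y -42 to -18. Point: centre of its wooden grip (batten 50 long in x, 16 wide in y, 36 tall), 18 mm above the top and 30 mm above the underside of its 12 mm plate. x, y along the plate, z up out of it. About 100 g. Starts flat on the bench, grip up.
- tray_in (a point): Centre of the blue plastic tray's inner floor, about 81 mm above the bench. x runs up the slope, away from the low edge on the robot's side; y level along the tray, to the left seen from the low edge; z out of the tray, square to its floor. Inside 122 mm (x) by 202 mm (y), walls 12 mm high, as high as a template is thick. The three outlines fill it together with 12 mm to spare in x and in y.
- tray: The blue tray: plastic, walls 6 mm, floor 4 mm thick, sloped 27.5 degrees (0.48 rad), fixed to its stand. Axes as tray_in, origin 4 mm below it, under the floor.
- stand: Grey flat-bar steel stand that carries the tray, fixed to the bench. About 136 x 190 mm at the foot; low side towards its -x, which faces roughly to the robot. Origin on the bench under the tray's middle, z up.
- glue: White glue bottle, 44 mm across, 115 mm tall, loose; bystander. Origin at the centre of its underside.
- tape: Roll of paper tape lying flat, 68 mm across, 19 mm high, loose; bystander. Origin at the centre of its underside.
- cork: Cork sanding block 42 x 26 x 20 mm, lying among the templates, loose; bystander. Origin at the centre of its underside.
- square: Try square lying flat: dark wooden stock 20 x 110 x 16 mm along its y, steel blade 150 mm long (x 9 to 159 mm) and 38 mm wide (y 17 to 55 mm), loose; bystander. Origin under the middle of the stock.
- goggles: Clear safety goggles standing on the bench, about 165 mm wide (y), 55 mm deep, 62 mm tall, loose; bystander. Origin on the bench at mid-width, at the open back.
- pencil_pot: Dark steel pot with pencils, 72 mm across, 95 mm tall (pencils to 165 mm), loose; bystander. Origin at the centre of its underside.
- clamp: Small steel G-clamp lying flat, about 75 x 110 mm, 20 mm high, loose; bystander. Origin under the middle of its back.
- tpl_l: The same template as tpl_l_grip, same axes; origin under the plate, 30 mm below that point.
- tpl_t: The same template as tpl_t_grip, same axes; origin under the plate, 30 mm below that point.
- tpl_j: The same template as tpl_j_grip, same axes; origin under the plate, 30 mm below that point.
Things that resemble listed ones, but are neither listed nor needed, are in the scene too. What is shaped like the tpl_t but pink or turquoise is not meant.

How it is judged:
By the outcome, as a careful person would: the job done as asked, in the order asked, and still so for the second after the job is handed in, with the robot touching nothing.
It also fails if it takes over 72 s, if anything falls off the work surface, if the arm or the gripper's body presses on something with over 40 N, if the wrist force passes 120 N, or if a joint passes its speed limit or range.

## Working session

There is one attempt and no reset: what is moved stays moved. The work goes in short steps, Python scripts to look and compute and a tool call to move; the robot and the scene stay as the last step left them, time stands still between calls to the robot, and variables do not carry over. Pictures are saved under pics/ and viewed, at most 10 in all, crops included, and the job is handed in when it is done.

Besides the shell and the picture viewer there is one more tool, called as a command line: name --argument value ..., lists and objects as JSON in quotes. servo_tool: Moves the arm, as the interface text tells. Scaled input: -1 to 1 covers 20 mm each way for a shift and 5 degrees each way for a turn. Its arguments: {"type":"object","properties":{"increments":{"type":"array","items":{"type":"array"}},"force":{"type":"number"}},"required":["increments"]}

```bash
mkdir -p pics; ls
python3 - <<'E'
from cell import readout,camera,calibration,robot
import cv2,numpy as np
for n in ["scene","side","wrist"]:
    c=calibration(n); cv2.imwrite(f"pics/{n}0.png",camera(n))
    R=np.array(c["R"]);print(n,np.round(-R.T@np.array(c["t"]),3).tolist(),np.round(c["camera_matrix"],1).tolist(),np.round(R[2],2))
print(readout.get_obs(),robot.tip_extent)
E
```

```text
pics
scene [1.107, -0.284, 0.944] [[396.7, 0.0, 318.5], [0.0, 396.7, 203.3], [0.0, 0.0, 1.0]] [-0.55  0.28 -0.79]
side [0.173, -0.986, 0.841] [[448.7, 0.0, 317.0], [0.0, 448.7, 203.0], [0.0, 0.0, 1.0]] [ 0.26  0.76 -0.6 ]
wrist [0.625, 0.083, 0.374] [[350.2, 0.0, 314.9], [0.0, 350.2, 195.6], [0.0, 0.0, 1.0]] [-0.   -0.32 -0.95]
{'time': 0.15, 'qpos': array([-1.19005554e-01,  5.32406566e-02,  1.61398094e+00, -1.79158514e-05,
        1.47598442e+00, -1.18969598e-01]), 'joint_vel': array([ 0.00245191, -0.0028683 , -0.00400732, -0.00010778,  0.00189482,
       -0.00014785]), 'joint_efforts': array([ 5.10442842e-04, -3.94241810e+01, -3.70721948e+01, -1.15854355e-04,
        4.61802789e-03,  5.00508997e-05]), 'tool_pos': array([6.24529197e-01, 4.83623274e-05, 2.38322042e-01]), 'ee_rot': array([-2.22059026e+00, -2.22051422e+00,  1.58799066e-03]), 'contact_force': array([ 0.17701816,  0.42134692, -0.15164764]), 'moment': array([0.00542733, 0.02155269, 0.00909869]), 'grasp_force': 0.0, 'opening': 0.9990672621139555} 0.008
```

View pics/scene0.png

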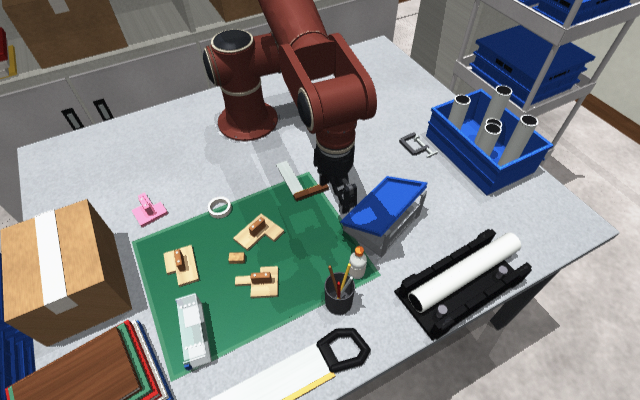

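View pics/side0.png

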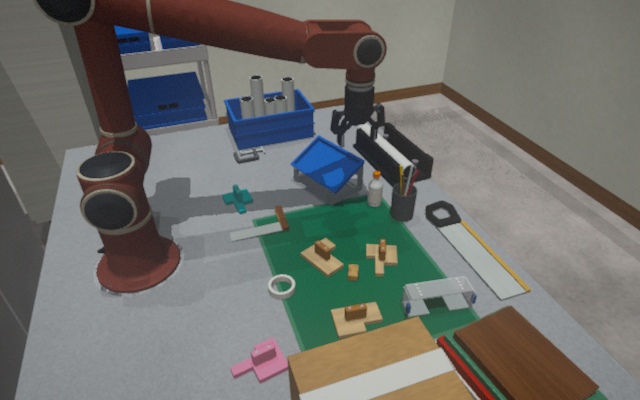

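```bash
cat > h.py <<'E'
from cell import readout,camera,calibration
import cv2,numpy as np
from scipy.optimize import minimize
from scipy.spatial.transform import Rotation as Ro
def proj(c,X):
    R=np.array(c["R"]);K=np.array(c["camera_matrix"]);p=(np.asarray(X,float)@R.T+np.array(c["t"]))@K.T
    return p[:,:2]/p[:,2:]
def unproj(c,uv,z):
    R=np.array(c["R"]);K=np.array(c["camera_matrix"]);C=-R.T@np.array(c["t"])
    d=R.T@np.linalg.solve(K,[uv[0],uv[1],1.]);return C+d*(z-C[2])/d[2]
M={'L':[(-48,62,-37,19),(-48,-6,19,55)],'T':[(-70,40,-4,18),(-28,40,-40,-4),(-6,40,18,42)],'J':[(-50,60,-18,34),(-50,14,-42,-18)]}
def boxes(n): return [(*b,0,12) for b in M[n]]+[(-25,25,-8,8,12,48)]
def render(c,n,T,s=4,shape=(400,640)):
    """mask at s x supersampling; T = 4x4 pose of plate underside frame (m)"""
    m=np.zeros((shape[0]*s,shape[1]*s),np.uint8)
    for b in boxes(n):
        P=np.array([[x,y,z] for x in b[:2] for y in b[2:4] for z in b[4:]])/1000
        uv=proj(c,P@T[:3,:3].T+T[:3,3])
        cv2.fillConvexPoly(m,np.round(cv2.convexHull(((uv+.5)*s).astype(np.float32))).astype(int),255)
    return cv2.resize(m,shape[::-1],interpolation=cv2.INTER_AREA)/255.
def flat(x,y,a,z=0.):
    T=np.eye(4);T[:3,:3]=Ro.from_euler('z',a).as_matrix();T[:3,3]=[x,y,z];return T
def wood(im):
    h=cv2.cvtColor(im,cv2.COLOR_BGR2HSV)
    return ((h[...,0]>5)&(h[...,0]<28)&(h[...,1]>60)).astype(np.uint8)
E
python3 - <<'E'
from h import *
a=cv2.imread('pics/scene0.png');b=cv2.imread('pics/side0.png');w=cv2.imread('pics/wrist0.png')
cs,cd=calibration('scene'),calibration('side')
for uv in [(257,235),(182,268),(262,284)]: print('scene',uv,unproj(cs,uv,.012).round(3))
for uv in [(322,257),(382,256),(356,318)]: print('side',uv,unproj(cd,uv,.012).round(3))
top=np.hstack([cv2.resize(a[195:320,120:320],(400,250),interpolation=2),cv2.resize(b[225:350,230:430],(400,250),interpolation=2)])
bot=np.hstack([cv2.resize(w,(400,250)),cv2.resize(a[165:265,320:480],(400,250),interpolation=2)])
cv2.imwrite('pics/c1.png',np.vstack([top,bot]))
E
```

```text
scene (257, 235) [ 0.481 -0.161  0.012]
scene (182, 268) [ 0.483 -0.377  0.012]
scene (262, 284) [ 0.627 -0.208  0.012]
side (322, 257) [ 0.466 -0.16   0.012]
side (382, 256) [ 0.617 -0.212  0.012]
side (356, 318) [ 0.47  -0.378  0.012]
```

View pics/c1.png

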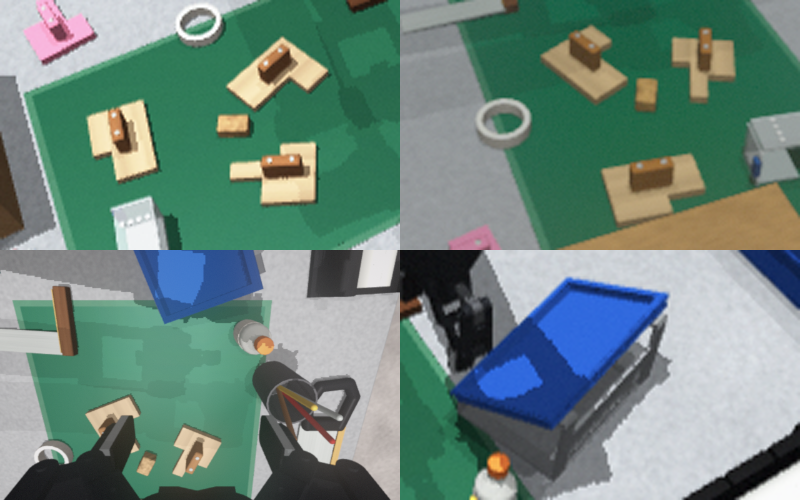

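```bash
cat > fit.py <<'E'
from h import *
def fit(n,views,x0,y0,yaws=np.arange(0,2*np.pi,np.pi/6),z=0.,r=60):
    """views: list of (calib,image). returns best (cost,x,y,yaw)"""
    data=[]
    for c,im in views:
        u,v=proj(c,[[x0,y0,.015]])[0].astype(int)
        w=np.zeros(im.shape[:2],np.uint8);cv2.circle(w,(u,v),r,1,-1)
        m=wood(im);k,lab,st,ce=cv2.connectedComponentsWithStats(m*w)
        g=min((i for i in range(1,k) if st[i,4]>300),key=lambda i:np.hypot(*(ce[i]-[u,v])))
        data.append((c,(lab==g).astype(float)))
    f=lambda p:sum(np.abs(render(c,n,flat(p[0]/100,p[1]/100,p[2],z))-m).sum()/m.sum() for c,m in data)
    best=None
    for a in yaws:
        p=np.array([x0*100,y0*100,a])
        q=minimize(f,p,method='Nelder-Mead',options=dict(initial_simplex=p+np.array([[0,0,0],[2,0,0],[0,2,0],[0,0,.4]]),maxiter=60))
        if best is None or q.fun<best.fun: best=q
    p=best.x;q=minimize(f,p,method='Nelder-Mead',options=dict(initial_simplex=p+np.array([[0,0,0],[.4,0,0],[0,.4,0],[0,0,.08]]),maxiter=100))
    return round(q.fun,3),*(q.x[:2]/100).round(4),round(q.x[2],3)
E
time python3 - <<'E'
from fit import *
V=[(calibration(n),cv2.imread(f'pics/{n}0.png')) for n in('scene','side')]
for xy in [(.475,-.16),(.62,-.21),(.478,-.377)]:
    for n in ('T',) if xy[0]>.6 else ('L','J'):
        print(xy,n,fit(n,V,*xy))
E
```

```text
(0.475, -0.16) L (np.float64(0.227), np.float64(0.4672), np.float64(-0.1526), np.float64(5.103))
(0.475, -0.16) J (np.float64(0.589), np.float64(0.4661), np.float64(-0.1546), np.float64(4.752))
(0.62, -0.21) T (np.float64(0.355), np.float64(0.6186), np.float64(-0.2048), np.float64(1.139))
(0.478, -0.377) L (np.float64(1.316), np.float64(0.4668), np.float64(-0.3733), np.float64(6.525))
(0.478, -0.377) J (np.float64(0.998), np.float64(0.4679), np.float64(-0.3749), np.float64(-0.123))
real	0m20.070s
user	0m39.415s
sys	0m7.248s
```

```bash
cat > tray.py <<'E'
from h import *
TILT=.48
def trayT(x,y,a,z=.081):
    T=np.eye(4);T[:3,:3]=(Ro.from_euler('z',a)*Ro.from_euler('y',-TILT)).as_matrix();T[:3,3]=[x,y,z];return T
def blue(im):
    h=cv2.cvtColor(im,cv2.COLOR_BGR2HSV);return ((h[...,0]>100)&(h[...,0]<125)&(h[...,1]>150)).astype(np.uint8)
def rtray(c,T,s=4):
    m=np.zeros((400*s,640*s),np.uint8)
    P=np.array([[x,y,z] for x in(-.067,.067) for y in(-.107,.107) for z in(-.004,.012)])
    cv2.fillConvexPoly(m,np.round(cv2.convexHull(((proj(c,P@T[:3,:3].T+T[:3,3])+.5)*s).astype(np.float32))).astype(int),255)
    return cv2.resize(m,(640,400),interpolation=cv2.INTER_AREA)/255.
def fit_tray(views,x0,y0,a0,freez=False):
    D=[]
    for c,im in views:
        k,lab,st,ce=cv2.connectedComponentsWithStats(blue(im));u,v=proj(c,[[x0,y0,.09]])[0]
        g=min((i for i in range(1,k) if st[i,4]>800),key=lambda i:np.hypot(*(ce[i]-[u,v])));D.append((c,(lab==g).astype(float)))
    f=lambda p:sum(np.abs(rtray(c,trayT(p[0]/100,p[1]/100,p[2],p[3]/100 if freez else .081))-m).sum()/m.sum() for c,m in D)
    p=np.array([x0*100,y0*100,a0]+([8.1] if freez else []))
    for d in(1,.3): p=minimize(f,p,method='Nelder-Mead',options=dict(initial_simplex=p+np.vstack([np.zeros(len(p)),np.diag([2,2,.3,1][:len(p)])*d]),maxiter=150)).x
    return f(p),p
E
python3 - <<'E'
from fit import *; from tray import *
V=[(calibration(n),cv2.imread(f'pics/{n}0.png')) for n in('scene','side')]
for n,c,uv in(('sc',V[0][0],(385,207)),('sd',V[1][0],(328,165))): print(n,unproj(c,uv,.09).round(3))
p=unproj(V[0][0],(385,207),.09)
for a in(-.3,.1,.5): print('tray',fit_tray(V,p[0],p[1],a))
print('z',fit_tray(V,p[0],p[1],.1,True),fit_tray(V[:1],p[0],p[1],.1),fit_tray(V[1:],p[0],p[1],.1))
print('J',fit('J',V[:1],.47,-.377))
print('T',fit('T',V[:1],.619,-.205,[1.14,4.6,1.6]),fit('T',V[1:],.619,-.205,[1.14,4.6,1.6]))
print('L',fit('L',V[:1],.467,-.153,[5.1]),fit('L',V[1:],.467,-.153,[5.1]))
E
```

```text
sc [0.614 0.167 0.09 ]
sd [0.599 0.151 0.09 ]
tray (np.float64(0.07120867530897013), array([60.09056402, 17.48809102,  0.3571857 ]))
tray (np.float64(0.0728838307493671), array([60.04598596, 17.49559389,  0.36015522]))
tray (np.float64(0.071542412418729), array([60.10326007, 17.46979406,  0.3587024 ]))
z (np.float64(0.05770827051803095), array([60.13686933, 17.42394613,  0.35441779,  8.28661229])) (np.float64(0.02274361820199778), array([60.0083549 , 17.46977542,  0.36171411])) (np.float64(0.02814101874753558), array([60.34818977, 17.68900762,  0.35452961]))
J (np.float64(0.247), np.float64(0.4668), np.float64(-0.3748), np.float64(-0.128))
T (np.float64(0.242), np.float64(0.6165), np.float64(-0.205), np.float64(1.146)) (np.float64(0.079), np.float64(0.6199), np.float64(-0.2025), np.float64(1.128))
L (np.float64(0.123), np.float64(0.4664), np.float64(-0.1537), np.float64(5.093)) (np.float64(0.085), np.float64(0.4689), np.float64(-0.1512), np.float64(5.1))
```

servo_tool --increments '[[[-0.76, -0.79, 0.3], 0, -0.2], [[-0.76, -0.79, 0.3], 0, -0.2], [[-0.76, -0.79, 0.3], 0, -0.2], [[-0.76, -0.79, 0.3], 0, -0.2], [[-0.76, -0.79, 0.3], 0, -0.2]]'

```text
time: 0.57
tool_pos: [0.545, -0.0764, 0.2086]
ee_rot: [-2.221, -2.221, 0.001]
contact_force: [0.4, -0.4, -0.1]
opening: 0.597
grasp_force: 0.0
```

servo_tool --increments '[[[-0.76, -0.79, 0.3], 0, -0.2], [[-0.76, -0.79, 0.3], 0, -0.2], [[-0.76, -0.79, 0.3], 0, -0.2], [[-0.76, -0.79, 0.3], 0, -0.2], [[-0.76, -0.79, 0.3], 0, -0.2]]'

```text
time: 0.98
tool_pos: [0.4659, -0.1525, 0.1786]
ee_rot: [-2.221, -2.221, 0.0]
contact_force: [-0.0, -0.1, 0.2]
opening: 0.598
grasp_force: 0.0
```

servo_tool --increments '[[[0, 0, 0], -0.89, -0.2], [[0, 0, 0], -0.89, -0.2], [[0, 0, 0], -0.89, -0.2], [[0, 0, 0], -0.89, -0.2], [[0, 0, 0], -0.89, -0.2]]'

```text
time: 1.4
tool_pos: [0.4667, -0.152, 0.179]
ee_rot: [-1.746, -2.611, 0.0]
contact_force: [-0.8, 0.2, -0.3]
opening: 0.601
grasp_force: 0.0
```

```bash
cat > go.py <<'E'
from h import *
def state():
    o=readout.get_obs();R=Ro.from_rotvec(o['ee_rot']).as_matrix();return o,R,np.degrees(np.arctan2(R[1,0],R[0,0]))
def to(x,y,z,phi):
    o,R,f=state();d=R.T@(np.array([x,y,z])-o['tool_pos'])/.02
    print('t %.2f pos %s phi %.1f F %s op %.2f gf %.1f'%(o['time'],o['tool_pos'].round(4),f,o['contact_force'].round(1),o['opening'],o['grasp_force']))
    print('shift units',d.round(2),'roll units',round(-((phi-f+180)%360-180)/5,2))
E
python3 - <<'E'
from go import *; from fit import *
c=calibration('wrist');im=camera('wrist');cv2.imwrite('pics/w1.png',im)
to(.467,-.153,.027,112.2)
V=[(c,im)]
print(fit('L',V,.467,-.153,[5.1],r=150))
S=[(calibration(n),cv2.imread(f'pics/{n}0.png')) for n in('scene','side')]
o=im.copy()
for n,p in dict(L=(.467,-.153,5.1),T=(.6185,-.204,1.136),J=(.467,-.3745,-.128)).items():
    k,_=cv2.findContours((render(c,n,flat(*p),s=1)>.5).astype(np.uint8),0,2);cv2.drawContours(o,k,-1,(0,0,255),1)
s=S[0][1];m=wood(s)*255
k,_=cv2.findContours((render(S[0][0],'J',flat(.467,-.3745,-.128))>.5).astype(np.uint8),0,2);s=s.copy();cv2.drawContours(s,k,-1,(0,0,255),1)
b=np.hstack([cv2.resize(s[235:305,140:220],(320,280),interpolation=0),cv2.resize(cv2.merge([m]*3)[235:305,140:220],(320,280),interpolation=0)])
cv2.imwrite('pics/w1o.png',cv2.resize(np.vstack([o,b]),(560,595)))
E
```

```text
t 1.45 pos [ 0.4667 -0.1519  0.1789] phi 112.6 F [ 0.4 -0.1 -1.2] op 0.60 gf 0.0
shift units [-0.06 -0.    7.6 ] roll units 0.08
(np.float64(0.061), np.float64(0.4683), np.float64(-0.1526), np.float64(5.106))
```

View pics/w1o.png

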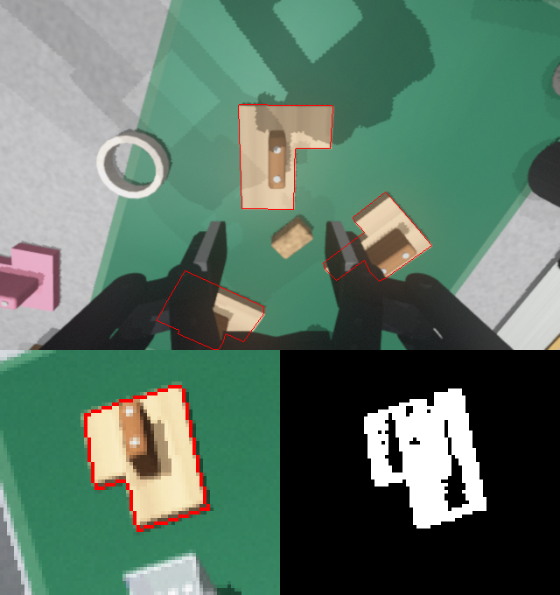

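servo_tool --increments '[[[-0.06, 0.06, 0.8], 0, -0.2], [[0, 0, 0.8], 0, -0.2], [[0, 0, 0.8], 0, -0.2], [[0, 0, 0.8], 0, -0.2], [[0, 0, 0.8], 0, -0.2]]' --force 25

```text
time: 1.87
tool_pos: [0.4684, -0.1525, 0.0984]
ee_rot: [-1.753, -2.607, 0.0]
contact_force: [-0.2, -0.6, 0.2]
opening: 0.599
grasp_force: 0.0
```

servo_tool --increments '[[[0, 0, 0.8], 0, -0.2], [[0, 0, 0.8], 0, -0.2], [[0, 0, 0.8], 0, -0.2], [[0, 0, 0.8], 0, -0.2], [[0, 0, 0.38], 0, -0.2]]'

```text
time: 2.28
tool_pos: [0.467, -0.1519, 0.0253]
ee_rot: [-1.751, -2.604, 0.001]
contact_force: [-0.3, 0.3, 0.6]
opening: 0.6
grasp_force: 0.0
```

servo_tool --increments '[[[0, 0, 0], 0, 1], [[0, 0, 0], 0, 1], [[0, 0, 0], 0, 1], [[0, 0, 0], 0, 1], [[0, 0, 0], 0, 1]]'

```text
time: 2.7
tool_pos: [0.4693, -0.153, 0.0288]
ee_rot: [1.75, 2.607, 0.0]
contact_force: [0.6, -0.1, 0.3]
opening: 0.182
grasp_force: 27.0
```

servo_tool --increments '[[[0, 0, 0], 0, 1], [[0, 0, -0.3], 0, 1], [[0, 0, -0.6], 0, 1], [[0, 0, -1], 0, 1], [[0, 0, -1], 0, 1]]'

```text
time: 3.12
tool_pos: [0.468, -0.1524, 0.0866]
ee_rot: [-1.75, -2.607, 0.0]
contact_force: [0.9, -0.1, -0.5]
opening: 0.185
grasp_force: 26.8
```

servo_tool --increments '[[[0, 0, -0.8], -0.88, 1], [[0, 0, -0.8], -0.88, 1], [[0, 0, -0.8], -0.88, 1], [[0, 0, -0.8], -0.88, 1], [[0, 0, -0.8], -0.88, 1]]'

```text
time: 3.53
tool_pos: [0.4685, -0.1526, 0.1676]
ee_rot: [1.215, 2.896, -0.0]
contact_force: [0.6, -0.0, -0.6]
opening: 0.185
grasp_force: 26.8
```

servo_tool --increments '[[[0, 0, -0.7], -0.88, 1], [[0, 0, -0.7], -0.88, 1], [[0, 0, -0.7], -0.88, 1], [[0, 0, -0.6], -0.88, 1], [[0, 0, 0], -0.88, 1]]'

```text
time: 3.95
tool_pos: [0.4698, -0.1533, 0.2242]
ee_rot: [0.639, 3.07, -0.003]
contact_force: [0.2, -0.4, -1.0]
opening: 0.181
grasp_force: 26.8
```

servo_tool --increments '[[[0, 0, 0], -0.88, 1], [[0, 0, 0], -0.88, 1], [[0, 0, 0], -0.88, 1], [[0, 0, 0], -0.88, 1], [[0, 0, 0], -0.88, 1]]'

```text
time: 4.37
tool_pos: [0.4684, -0.1526, 0.2208]
ee_rot: [0.042, 3.141, -0.001]
contact_force: [-0.2, 0.6, -1.0]
opening: 0.184
grasp_force: 26.8
```

servo_tool --increments '[[[0, 0, 0], -0.88, 1], [[0, 0, 0], -0.88, 1], [[0, 0, 0], -0.88, 1], [[0, 0, 0], -0.88, 1], [[0, 0, 0], -0.88, 1]]'

```text
time: 4.78
tool_pos: [0.4684, -0.1526, 0.2208]
ee_rot: [-0.558, 3.091, -0.001]
contact_force: [-1.4, 0.5, -1.4]
opening: 0.183
grasp_force: 26.8
```

```bash
cat >> go.py <<'E'
def wpt(tr,gx,gy,a,h,th):
    """grasp-point -> TCP world for template at tray (gx,gy) when tilted th deg about its uphill bottom edge (a ahead of grip), grasp h above underside"""
    x,y,psi,z=tr;xe=gx+a;s,c=np.sin(.48),np.cos(.48);t=np.radians(th)
    u=xe*c-a*np.cos(t)-h*np.sin(t);w=xe*s-a*np.sin(t)+h*np.cos(t)
    return [x+(u*np.cos(psi)-gy*np.sin(psi))/1000, y+(u*np.sin(psi)+gy*np.cos(psi))/1000, z+w/1000-.011]
def path(tr,gx,gy,a,h,ths=(0,10,20,27.5)):
    o,R,f=state();P=[wpt(tr,gx,gy,a,h,t) for t in ths];P=[np.array(P[0])+[0,0,.03]]+P;q=o['tool_pos']
    print('t %.2f pos %s phi %.1f F %s op %.2f gf %.1f'%(o['time'],q.round(4),f,o['contact_force'].round(1),o['opening'],o['grasp_force']))
    print('phi err roll units',((f-np.degrees(tr[2])+90)%180-90)/5)
    for p in P: print('z %.3f'%p[2],'units',(R.T@(p-q)/.02).round(2));q=p
E
python3 - <<'E'
from tray import *; from go import *
V=[(calibration(n),cv2.imread(f'pics/{n}0.png')) for n in('scene','side')]
o,R,f=state();c=calibration('wrist');Rc=np.array(c['R']);tc=np.array(c['t'])
Rct=Rc@R;tct=tc+Rc@o['tool_pos']
R0=Ro.from_rotvec([-2.2206,-2.2205,.0016]).as_matrix();p0=np.array([.6245,0,.2383])
c0=dict(c,R=Rct@R0.T,t=tct-Rct@R0.T@p0);W=[(c0,cv2.imread('pics/wrist0.png'))]
print(-c0['R'].T@c0['t'])
for v in(W,V+W):print(fit_tray(v,.601,.1745,.357),fit_tray(v,.601,.1745,.357,True))
path((.6015,.1745,.357,.082),-10,-61.5,62,37.5)
E
```

```text
[0.62404291 0.0827498  0.37374976]
(np.float64(0.07504255207594028), array([60.09787096, 17.1765368 ,  0.35916859])) (np.float64(0.027747917793609318), array([59.66651547, 16.83684986,  0.36262182,  4.97892158]))
(np.float64(0.16764560087355151), array([60.08525749, 17.30293715,  0.35723404])) (np.float64(0.14871476790985844), array([60.15184595, 17.23258292,  0.35566448,  8.32510515]))
t 4.78 pos [ 0.4684 -0.1526  0.2208] phi -159.5 F [-1.4  0.5 -1.4] op 0.18 gf 26.8
phi err roll units 0.0024111754033754097
z 0.163 units [-11.16   9.92   2.91]
z 0.133 units [0.  0.  1.5]Traceback (most recent call last):
  File "<stdin>", line 9, in <module>
  File "go.py", line 17, in path
    for p in P: print('z %.3f'%p[2],'units',(R.T@(p-q)/.02).round(2));q=p
                                                  ~^~
TypeError: unsupported operand type(s) for -: 'list' and 'list'
```

servo_tool --increments '[[[-0.92, 0.83, 0], 0, 1], [[-0.92, 0.83, 0], 0, 1], [[-0.92, 0.83, 0], 0, 1], [[-0.92, 0.83, 0], 0, 1], [[-0.92, 0.83, 0], 0, 1]]'

```text
time: 5.2
tool_pos: [0.5264, -0.0419, 0.2209]
ee_rot: [-0.552, 3.092, -0.001]
contact_force: [0.4, -0.0, -0.8]
opening: 0.185
grasp_force: 26.8
```

servo_tool --increments '[[[-0.92, 0.83, 0], 0, 1], [[-0.92, 0.83, 0], 0, 1], [[-0.92, 0.83, 0], 0, 1], [[-0.92, 0.83, 0], 0, 1], [[-0.92, 0.83, 0], 0, 1]]'

```text
time: 5.62
tool_pos: [0.584, 0.068, 0.2209]
ee_rot: [-0.552, 3.092, -0.0]
contact_force: [0.8, 0.4, 0.3]
opening: 0.183
grasp_force: 26.8
```

servo_tool --increments '[[[-0.92, 0.8, 0.2], 0, 1], [[-0.92, 0.8, 0.2], 0, 1], [[0, 0, 0], 0, 1]]'

```text
time: 5.87
tool_pos: [0.6078, 0.1128, 0.2118]
ee_rot: [-0.557, 3.091, 0.002]
contact_force: [0.3, -0.8, -0.7]
opening: 0.179
grasp_force: 26.8
```

```bash
sed -i 's/q=p$/q=np.array(p)/' go.py
python3 - <<'E'
from go import *; from tray import *
T4=(.6012,.1735,.357,.082)
path(T4,-10,-61.5,62,37.5)
def ov(im,c,T):
    im=im.copy()
    for hx,hy,z in((61,101,12),(61,101,0),(67,107,12)):
        P=np.array([[-hx,-hy,z],[hx,-hy,z],[hx,hy,z],[-hx,hy,z]])/1000
        cv2.polylines(im,[proj(c,P@T[:3,:3].T+T[:3,3]).round().astype(int)],True,(0,0,255) if z else (0,255,255),1)
    return im
T=trayT(*T4[:3],T4[3])
a=ov(camera('wrist'),calibration('wrist'),T);b=ov(camera('scene'),calibration('scene'),T);d=ov(camera('side'),calibration('side'),T)
cv2.imwrite('pics/w2.png',np.vstack([cv2.resize(a,(640,400))[:,:640],np.hstack([cv2.resize(b[140:265,300:500],(320,200),interpolation=0),cv2.resize(d[110:235,250:450],(320,200),interpolation=0)])]))
E
```

```text
t 5.87 pos [0.6078 0.1128 0.2118] phi -159.6 F [ 0.3 -0.8 -0.7] op 0.18 gf 26.8
phi err roll units -0.003699950673416197
z 0.163 units [ 0.04 -0.12  2.47]
z 0.133 units [ 0.  -0.   1.5]
z 0.121 units [ 0.28 -0.    0.57]
z 0.109 units [ 0.18 -0.    0.61]
z 0.100 units [ 0.06 -0.    0.47]
```

View pics/w2.png

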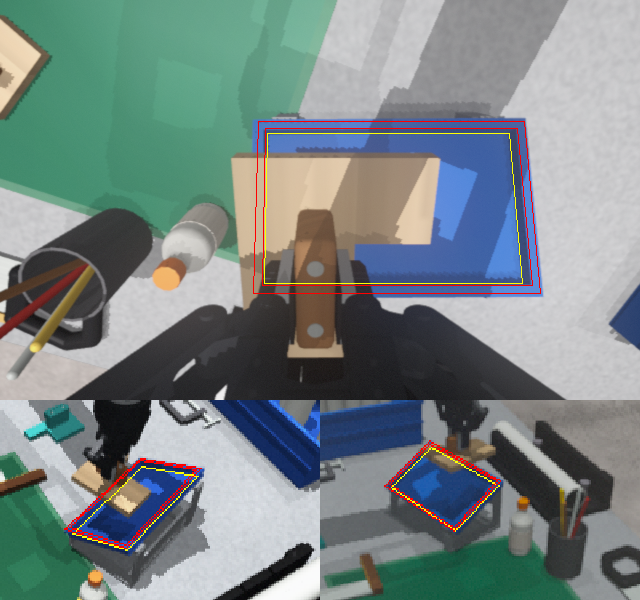

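servo_tool --increments '[[[0.04, -0.12, 1], 0, 1], [[0, 0, 1], 0, 1], [[0, 0, 0.8], 0, 1], [[0, 0, 0.7], 0, 1], [[0, 0, 0.4], 0, 1]]'

```text
time: 6.43
tool_pos: [0.6045, 0.1057, 0.133]
ee_rot: [0.548, -3.086, 0.0]
contact_force: [-14.4, -2.7, 9.6]
opening: 0.179
grasp_force: 31.5
```

servo_tool --increments '[[[0.07, 0, 0.17], 0, 1], [[0.07, 0, 0.17], 0, 1], [[0.07, 0, 0.15], 0, 1], [[0.07, 0, 0.15], 0, 1], [[0.05, 0, 0.15], 0, 1]]' --force 22

```text
time: 6.85
tool_pos: [0.6011, 0.1039, 0.12]
ee_rot: [-0.55, 3.092, -0.001]
contact_force: [-4.4, -0.0, 6.6]
opening: 0.185
grasp_force: 31.1
```

servo_tool --increments '[[[0.05, 0, 0.15], 0, 1], [[0.05, 0, 0.15], 0, 1], [[0.04, 0, 0.15], 0, 1], [[0.02, 0, 0.15], 0, 1], [[0, 0, 0], 0, 1]]'

```text
time: 7.27
tool_pos: [0.5994, 0.1033, 0.1107]
ee_rot: [-0.55, 3.09, -0.0]
contact_force: [-8.2, 0.9, 14.4]
opening: 0.187
grasp_force: 34.0
```

Run:
```python
from go import *
path((.6012,.1735,.357,.082),-10,-61.5,62,37.5,(20,27.5))
im=camera('side');s=camera('scene')
cv2.imwrite('pics/s3.png',np.hstack([cv2.resize(im[110:220,250:400],(400,293),interpolation=2),cv2.resize(s[140:250,310:460],(400,293),interpolation=2)]))
```

```text
t 7.27 pos [0.5994 0.1033 0.1107] phi -159.8 F [-8.2  0.9 14.4] op 0.19 gf 34.0
phi err roll units -0.051066980721782326
z 0.139 units [-0.07  0.18 -1.41]
z 0.109 units [0.  0.  1.5]
z 0.100 units [0.06 0.   0.47]
```

View pics/s3.png

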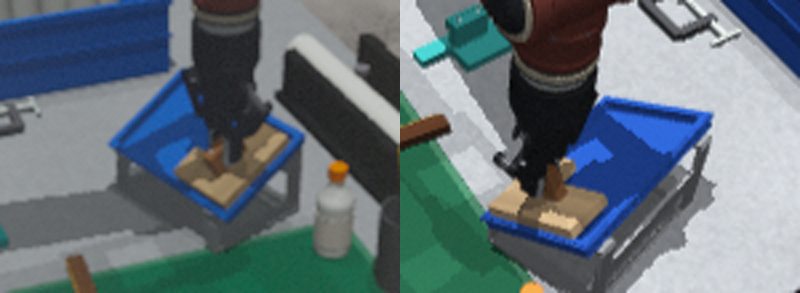

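servo_tool --increments '[[[0, 0.09, -0.05], 0, 1], [[0, 0.09, 0], 0, 1], [[0.05, 0, 0.15], 0, 1], [[0.03, 0, 0.15], 0, 1], [[0, 0, 0], 0, 1]]' --force 20

```text
time: 7.78
tool_pos: [0.5989, 0.1056, 0.1096]
ee_rot: [-0.55, 3.085, -0.004]
contact_force: [-10.2, 0.3, 26.3]
opening: 0.181
grasp_force: 43.9
```

servo_tool --increments '[[[0.03, 0, 0.15], 0, 1], [[0.03, 0, 0.15], 0, 1], [[0.02, 0, 0.1], 0, 1], [[0, 0, 0], 0, 1]]'

```text
time: 8.12
tool_pos: [0.5992, 0.1065, 0.1083]
ee_rot: [-0.55, 3.081, -0.003]
contact_force: [-24.2, 6.2, 52.9]
opening: 0.187
grasp_force: 69.6
```

```bash
cat >> fit.py <<'E'
def tfit(n,im,c,T,gx,gy):
    """fit template pose (tray x,y mm, yaw, tilt of plate vs floor deg) lying in tray T from views [(c,im)]"""
    pass
def outl(im,c,n,T,gx,gy,h=0,al=0):
    P=T.copy();P[:3,3]=T[:3,:3]@[gx/1000,gy/1000,h/1000]+T[:3,3];P[:3,:3]=T[:3,:3]@Ro.from_euler('y',al,degrees=True).as_matrix()
    k,_=cv2.findContours((render(c,n,P)>.5).astype(np.uint8),0,2);cv2.drawContours(im,k,-1,(0,0,255),1)
E
python3 - <<'E'
from go import *; from fit import *; from tray import *
path((.6012,.1735,.357,.082),-10,-61.5,62,37.5,(20,27.5))
T=trayT(.6012,.1735,.357,.082)
a=[]
for n in('side','scene'):
    im=camera(n);cv2.imwrite(f'pics/{n}4.png',im);o=cv2.resize(im,None,fx=3,fy=3,interpolation=2)
    c=calibration(n);K=np.array(c['camera_matrix'])*3;K[2,2]=1;c=dict(c,camera_matrix=K)
    P=T.copy();P[:3,3]+=T[:3,:3]@[-.010,-.0615,0]
    k,_=cv2.findContours((render(c,'L',P,1,(1200,1920))>.5).astype(np.uint8),0,2);cv2.drawContours(o,k,-1,(0,0,255),1)
    u,v=proj(c,[[.61,.14,.1]])[0].astype(int);a.append(o[v-180:v+180,u-200:u+200])
cv2.imwrite('pics/s4.png',np.hstack(a))
E
```

```text
t 8.12 pos [0.5992 0.1065 0.1083] phi -159.7 F [-24.2   6.2  52.9] op 0.19 gf 69.6
phi err roll units -0.03943147475271758
z 0.139 units [-0.03  0.02 -1.54]
z 0.109 units [0.02 0.01 1.5 ]
z 0.100 units [0.07 0.   0.47]
```

View pics/s4.png

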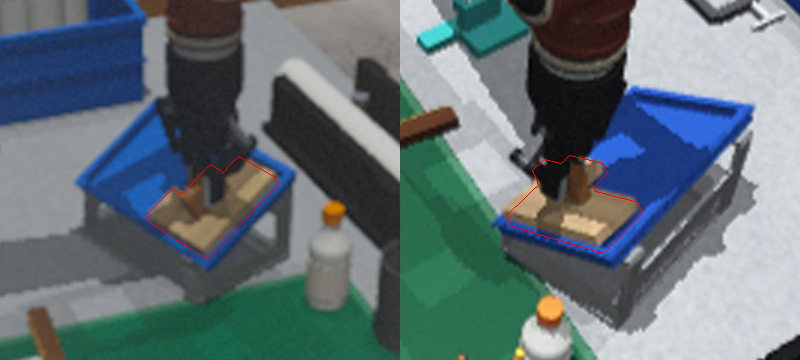

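servo_tool --increments '[[[0, 0, -0.3], 0, 1], [[0, 0, -0.3], 0, 1], [[0, 0, 0], 0, 1]]'

```text
time: 8.47
tool_pos: [0.5962, 0.1054, 0.1089]
ee_rot: [-0.55, 3.086, -0.002]
contact_force: [2.5, 2.1, 13.6]
opening: 0.187
grasp_force: 34.3
```

```bash
cat > held.py <<'E'
from go import *; from fit import *; from tray import *
TR=(.6012,.1735,.357,.082)
def pose(p):  # world grip-underside frame from tray coords gx,gy,gz(mm), tilt th deg (27.5 = flat on floor), yaw offset deg
    x,y,z,th,dy=p;T=trayT(*TR[:3],TR[3]);P=np.eye(4)
    P[:3,3]=T[:3,3]+T[:3,:3]@np.array([x,y,z])/1000
    P[:3,:3]=(Ro.from_euler('z',TR[2]+np.radians(dy))*Ro.from_euler('y',-np.radians(th))).as_matrix();return P
def fit_in(n,p0,names=('scene','side'),free=(1,1,1,1,0),save=None):
    D=[]
    for k in names:
        c=calibration(k);im=camera(k)
        if save: cv2.imwrite(f'pics/{k}{save}.png',im)
        P=pose(p0);w=cv2.dilate((render(c,n,P)>.2).astype(np.uint8),np.ones((15,15)))
        v=im.max(2);bat=wood(im)
        D.append((c,bat.astype(float)*w,w*((bat>0)|(blue(im)>0)|(v>95))))
    F=np.array(free,bool);s=np.array([4,4,3,5,3.])
    def f(q):
        p=np.array(p0,float);p[F]=q;P=pose(p);return sum((np.abs(render(c,n,P)-m)*w).sum()/max(m.sum(),1) for c,m,w in D)
    q=np.array(p0,float)[F]
    for d in(1,.4): q=minimize(f,q,method='Nelder-Mead',options=dict(initial_simplex=q+np.vstack([np.zeros(F.sum()),np.diag(s[F])*d]),maxiter=250)).x
    p=np.array(p0,float);p[F]=q;print(n,names,'cost %.3f'%f(q),'x y z tilt dyaw',p.round(1));return p
E
python3 - <<'E'
from held import *
path(TR,-10,-61.5,62,37.5,(27.5,))
fit_in('L',(-12,-61,5,22,0));fit_in('L',(-12,-61,5,22,0),('scene',));fit_in('L',(-12,-61,5,22,0),('side',))
T=trayT(*TR[:3],TR[3]);o=readout.get_obs();g=o['tool_pos']+[0,0,.011];print('grasp in tray',(T[:3,:3].T@(g-T[:3,3])*1000).round(1))
E
```

```text
t 8.47 pos [0.5962 0.1054 0.1089] phi -159.8 F [ 2.5  2.1 13.6] op 0.19 gf 34.3
phi err roll units -0.05064952309074329
z 0.130 units [-0.12  0.03 -1.04]
z 0.100 units [0.01 0.   1.5 ]
L ('scene', 'side') cost 0.144 x y z tilt dyaw [-12.  -62.7  11.9  28.7   0. ]
L ('scene',) cost 0.078 x y z tilt dyaw [-16.1 -59.    6.9  27.3   0. ]
L ('side',) cost 0.058 x y z tilt dyaw [-11.  -60.4   7.1  31.8   0. ]
grasp in tray [ -7.5 -61.9  45.1]
```

servo_tool --increments '[[[0, 0, -0.2], 0, 1], [[-0.1, 0, -0.1], 0, 1], [[-0.12, 0, -0.08], 0, 1], [[-0.12, 0, -0.06], 0, 1], [[0, 0, 0], 0, 1]]'

```text
time: 9.08
tool_pos: [0.6, 0.1081, 0.113]
ee_rot: [0.552, -3.091, -0.0]
contact_force: [-0.6, -0.0, -0.3]
opening: 0.184
grasp_force: 32.3
```

servo_tool --increments '[[[0, 0, 0.1], 0, 1], [[0, 0, 0.1], 0, 1], [[0, 0, 0.1], 0, 1], [[0, 0, 0], 0, 1]]'

```text
time: 9.42
tool_pos: [0.5995, 0.1082, 0.1066]
ee_rot: [0.552, -3.091, -0.0]
contact_force: [0.6, 0.3, -0.8]
opening: 0.183
grasp_force: 32.3
```

```bash
cat >> held.py <<'E'
def grasp():
    T=trayT(*TR[:3],TR[3]);o=readout.get_obs();g=o['tool_pos']+[0,0,.011]
    print('t %.2f'%o['time'],'grasp in tray',(T[:3,:3].T@(g-T[:3,3])*1000).round(1),'F in tray',(T[:3,:3].T@o['contact_force']).round(1),'gf %.0f'%o['grasp_force'])
E
python3 - <<'E'
from held import *
grasp();fit_in('L',(-8,-61,5,22,0),('scene',),save=5);fit_in('L',(-8,-61,5,22,0),('side',),save=5);fit_in('L',(-8,-61,5,22,0))
E
```

```text
t 9.42 grasp in tray [ -5.2 -60.6  42.9] F in tray [ 0.3  0.  -1. ] gf 32
L ('scene',) cost 0.101 x y z tilt dyaw [-10.6 -59.7   6.3  27.4   0. ]
L ('side',) cost 0.056 x y z tilt dyaw [ -6.4 -57.3   3.3  30.6   0. ]
L ('scene', 'side') cost 0.157 x y z tilt dyaw [ -9.3 -60.6   7.1  28.5   0. ]
```

servo_tool --increments '[[[-0.04, 0, 0.08], 0, 1], [[-0.04, 0, 0.08], 0, 1], [[-0.04, 0, 0.08], 0, 1], [[0, 0, 0], 0, 1]]'

```text
time: 9.95
tool_pos: [0.6023, 0.1091, 0.1024]
ee_rot: [0.552, -3.092, -0.0]
contact_force: [0.0, 0.2, -1.4]
opening: 0.177
grasp_force: 32.3
```

Run:
```python
from held import *
grasp();fit_in('L',(-8,-61,2,25,0),('scene',));fit_in('L',(-8,-61,2,25,0),('side',))
```

```text
t 9.95 grasp in tray [ -4.6 -60.7  37.8] F in tray [-0.5  0.2 -1.3] gf 32
L ('scene',) cost 0.159 x y z tilt dyaw [-10.4 -57.1   2.6  29.7   0. ]
L ('side',) cost 0.135 x y z tilt dyaw [ -6.7 -58.9   5.   34.8   0. ]
```

servo_tool --increments '[[[-0.03, 0, 0.06], 0, 1], [[-0.03, 0, 0.06], 0, 1], [[0, 0, 0], 0, 1]]'

```text
time: 10.3
tool_pos: [0.6036, 0.1093, 0.1009]
ee_rot: [0.552, -3.092, 0.0]
contact_force: [-1.9, -1.2, 0.7]
opening: 0.182
grasp_force: 32.6
```

Run:
```python
from held import *
grasp()
```

```text
t 10.30 grasp in tray [ -4.1 -61.   35.8] F in tray [-1.6 -0.5  1.6] gf 33
```

servo_tool --increments '[[[-0.03, 0, 0.06], 0, 1], [[0, 0, 0], 0, 1], [[0, 0, 0], 0, 1]]'

```text
time: 10.55
tool_pos: [0.6037, 0.1092, 0.1005]
ee_rot: [0.552, -3.091, 0.001]
contact_force: [-7.0, -2.6, 7.4]
opening: 0.188
grasp_force: 33.6
```

Run:
```python
from held import *
grasp()
a=[cv2.resize(camera(n),None,fx=3,fy=3,interpolation=2) for n in('side','scene')]
for i,n in enumerate(('side','scene')):
    u,v=(proj(calibration(n),[[.61,.14,.1]])[0]*3).astype(int);a[i]=a[i][v-180:v+180,u-200:u+200]
cv2.imwrite('pics/s6.png',np.hstack(a))
```

```text
t 10.55 grasp in tray [ -4.2 -61.1  35.5] F in tray [-3.2 -0.  10. ] gf 34
```

View pics/s6.png

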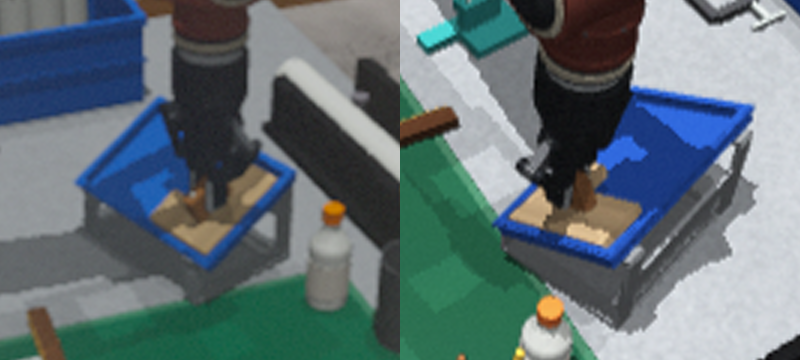

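servo_tool --increments '[[[0, 0, 0.05], 0, 1], [[0, 0, 0], 0, 1], [[0, 0, 0], 0, 0.1], [[0, 0, 0], 0, 0.1], [[0, 0, 0], 0, 0.1]]'

```text
time: 11.07
tool_pos: [0.6042, 0.1098, 0.0981]
ee_rot: [-0.552, 3.092, 0.0]
contact_force: [-0.3, -0.5, 0.2]
opening: 0.455
grasp_force: 0.0
```

servo_tool --increments '[[[0, 0, 0], 0, 0.1], [[0, 0, -0.4], 0, 0.1], [[0, 0, -1], 0, 0.1], [[0, 0, -1], 0, 0.1], [[0, 0, -1], 0, 0.1]]'

```text
time: 11.48
tool_pos: [0.604, 0.1097, 0.1671]
ee_rot: [0.552, -3.092, -0.0]
contact_force: [0.2, -0.1, 0.8]
opening: 0.45
grasp_force: 0.0
```

servo_tool --increments '[[[0, 0, -1], 0, 0.1], [[0, 0, -1], 0, 0.1], [[0, 0, -1], 0, 0.1], [[0, 0, 0], 0, 0.1]]'

```text
time: 11.82
tool_pos: [0.6066, 0.11, 0.2324]
ee_rot: [-0.551, 3.084, -0.002]
contact_force: [0.9, -0.3, 1.5]
opening: 0.452
grasp_force: 0.0
```

Run:
```python
from held import *
T=trayT(*TR[:3],TR[3])
fit_in('L',(-10,-61,0,27.5,0),free=(1,1,0,0,1),save=7)
fit_in('L',(-10,-61,0,27.5,0),free=(1,1,1,1,1))
im=camera('wrist');cv2.imwrite('pics/w7.png',im);fit_in('L',(-10,-61,0,27.5,0),('wrist',),free=(1,1,0,0,1))
for hx,hy,z in((61,101,12),(61,101,0),(67,107,12)):
    P=np.array([[-hx,-hy,z],[hx,-hy,z],[hx,hy,z],[-hx,hy,z]])/1000
    cv2.polylines(im,[proj(calibration('wrist'),P@T[:3,:3].T+T[:3,3]).round().astype(int)],True,(0,0,255) if z else (0,255,255),1)
cv2.imwrite('pics/w7o.png',im)
to(.467,-.3745,.16,172.7)
```

```text
L ('scene', 'side') cost 0.482 x y z tilt dyaw [ -9.  -55.9   0.   27.5  -2.7]
L ('scene', 'side') cost 0.413 x y z tilt dyaw [ -7.9 -58.7   0.8  32.8  -4.7]
L ('wrist',) cost 0.507 x y z tilt dyaw [ -7.6 -62.5   0.   27.5  -0.5]
t 12.12 pos [0.6032 0.1096 0.2243] phi -159.8 F [-0.4 -0.3 -0. ] op 0.45 gf 0.0
shift units [ 14.76 -20.36   3.24] roll units 5.51
```

View pics/w7o.png

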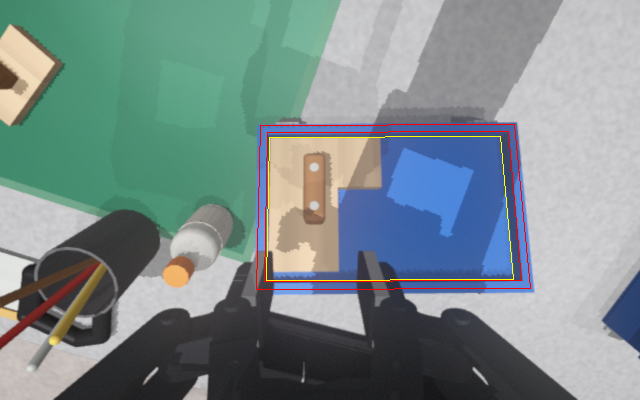

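servo_tool --increments '[[[0.7, -0.97, 0], 0, 0], [[0.7, -0.97, 0], 0, 0], [[0.7, -0.97, 0], 0, 0], [[0.7, -0.97, 0], 0, 0], [[0.7, -0.97, 0], 0, 0]]'

```text
time: 12.53
tool_pos: [0.571, -0.0064, 0.2248]
ee_rot: [0.552, -3.09, -0.001]
contact_force: [1.2, 0.1, -0.2]
opening: 0.499
grasp_force: 0.0
```

servo_tool --increments '[[[0.7, -0.97, 0], 0, 0], [[0.7, -0.97, 0], 0, 0], [[0.7, -0.97, 0], 0, 0], [[0.7, -0.97, 0], 0, 0], [[0.7, -0.97, 0], 0, 0]]'

```text
time: 12.95
tool_pos: [0.5389, -0.1216, 0.2249]
ee_rot: [0.552, -3.091, -0.002]
contact_force: [0.6, -0.4, 0.1]
opening: 0.501
grasp_force: 0.0
```

servo_tool --increments '[[[0.7, -0.97, 0], 0, 0], [[0.7, -0.97, 0], 0, 0], [[0.7, -0.97, 0], 0, 0], [[0.7, -0.97, 0], 0, 0], [[0.7, -0.97, 0], 0, 0]]'

```text
time: 13.37
tool_pos: [0.5069, -0.2368, 0.2249]
ee_rot: [0.552, -3.091, -0.002]
contact_force: [0.8, -1.0, 0.6]
opening: 0.497
grasp_force: 0.0
```

servo_tool --increments '[[[0.7, -0.97, 0], 0, 0], [[0.7, -0.97, 0], 0, 0], [[0.7, -0.97, 0], 0, 0], [[0.7, -0.97, 0], 0, 0], [[0.7, -0.97, 0], 0, 0]]'

```text
time: 13.78
tool_pos: [0.4748, -0.3519, 0.2248]
ee_rot: [0.552, -3.091, -0.003]
contact_force: [-0.2, 0.7, 0.9]
opening: 0.503
grasp_force: 0.0
```

servo_tool --increments '[[[0.7, -0.97, 0], 0.92, 0], [[0, 0, 0.6], 0.92, 0], [[0, 0, 0.6], 0.92, 0], [[0, 0, 0.6], 0.92, 0], [[0, 0, 0.6], 0.92, 0]]'

```text
time: 14.2
tool_pos: [0.4686, -0.3741, 0.1762]
ee_rot: [-0.082, -3.139, -0.003]
contact_force: [-0.0, -0.3, -0.1]
opening: 0.499
grasp_force: 0.0
```

servo_tool --increments '[[[0, 0, 0], 0.91, 0], [[0, 0, 0], 0, 0]]'

```text
time: 14.37
tool_pos: [0.4683, -0.3733, 0.1755]
ee_rot: [-0.202, -3.132, -0.005]
contact_force: [-0.5, 0.2, -0.5]
opening: 0.502
grasp_force: 0.0
```

Run:
```python
from go import *; from fit import *
c=calibration('wrist');im=camera('wrist');cv2.imwrite('pics/w8.png',im)
p=fit('J',[(c,im)],.467,-.3745,[-.128],r=150);print(p)
to(p[1],p[2],.027,np.degrees(p[3])+180);print(readout.get_obs()['qpos'].round(2))
```

```text
(np.float64(0.403), np.float64(0.4696), np.float64(-0.3738), np.float64(-0.132))
t 14.42 pos [ 0.4687 -0.3737  0.1766] phi 172.8 F [-0.2 -1.2  0.3] op 0.50 gf 0.0
shift units [-0.06 -0.01  7.48] roll units 0.07
[-0.8   0.04  1.73  0.    1.37 -2.24]
```

servo_tool --increments '[[[-0.04, 0, 0.8], 0.05, 0], [[0, 0, 0.8], 0, 0], [[0, 0, 0.8], 0, 0], [[0, 0, 0.8], 0, 0], [[0, 0, 0.8], 0, 0]]' --force 25

```text
time: 14.83
tool_pos: [0.4703, -0.3745, 0.0979]
ee_rot: [0.203, 3.135, -0.001]
contact_force: [0.4, 0.3, -0.1]
opening: 0.499
grasp_force: 0.0
```

servo_tool --increments '[[[0, 0, 0.8], 0, 0], [[0, 0, 0.8], 0, 0], [[0, 0, 0.8], 0, 0], [[0, 0, 0.7], 0, 0], [[0, 0, 0.34], 0, 0]]'

```text
time: 15.25
tool_pos: [0.4693, -0.3735, 0.0273]
ee_rot: [-0.205, -3.133, -0.003]
contact_force: [-0.6, 0.4, 0.4]
opening: 0.499
grasp_force: 0.0
```

servo_tool --increments '[[[0, 0, 0], 0, 1], [[0, 0, 0], 0, 1], [[0, 0, 0], 0, 1], [[0, 0, 0], 0, 1], [[0, 0, 0], 0, 1]]'

```text
time: 15.67
tool_pos: [0.4705, -0.3748, 0.0304]
ee_rot: [0.207, 3.134, -0.002]
contact_force: [0.1, -0.0, -1.0]
opening: 0.183
grasp_force: 29.7
```

servo_tool --increments '[[[0, 0, -0.3], 0, 1], [[0, 0, -0.7], 0, 1], [[0, 0, -1], -0.92, 1], [[0, 0, -1], -0.92, 1], [[0, 0, -1], -0.92, 1]]'

```text
time: 16.08
tool_pos: [0.4703, -0.3746, 0.1119]
ee_rot: [-0.178, 3.136, -0.001]
contact_force: [0.4, -0.6, -0.9]
opening: 0.179
grasp_force: 29.7
```

servo_tool --increments '[[[0, 0, -1], -0.92, 1], [[0, 0, -1], -0.92, 1], [[0, 0, -1], -0.92, 1], [[0, 0, -1], 0, 1], [[0, 0, -1], 0, 1]]'

```text
time: 16.5
tool_pos: [0.4701, -0.3744, 0.2123]
ee_rot: [-0.547, 3.093, -0.002]
contact_force: [-0.2, 0.0, -0.9]
opening: 0.183
grasp_force: 29.7
```

servo_tool --increments '[[[0, 0, -1], 0, 1], [[0, 0, -0.5], 0, 1], [[0, 0, 0], 0, 1]]'

```text
time: 16.75
tool_pos: [0.4713, -0.3756, 0.2444]
ee_rot: [-0.546, 3.089, -0.01]
contact_force: [0.5, 0.1, -2.2]
opening: 0.183
grasp_force: 29.7
```

Run:
```python
from held import *
path(TR,-16,64.5,60,38.5,(0,6,12,18))
```

```text
t 16.75 pos [ 0.4713 -0.3756  0.2444] phi -159.9 F [ 0.5  0.1 -2.2] op 0.18 gf 29.7
phi err roll units -0.07961874289894695
z 0.160 units [-14.43  26.81   4.09]
z 0.130 units [0.   0.01 1.5 ]
z 0.123 units [0.19 0.   0.32]
z 0.117 units [0.15 0.   0.34]
z 0.109 units [0.11 0.   0.36]
```

servo_tool --increments '[[[-0.53, 0.99, 0], -0.06, 1], [[-0.53, 0.99, 0], 0, 1], [[-0.53, 0.99, 0], 0, 1], [[-0.53, 0.99, 0], 0, 1], [[-0.53, 0.99, 0], 0, 1]]'

```text
time: 17.17
tool_pos: [0.4849, -0.2618, 0.2381]
ee_rot: [0.554, -3.091, -0.003]
contact_force: [-0.0, 0.4, 0.0]
opening: 0.18
grasp_force: 29.7
```

servo_tool --increments '[[[-0.53, 0.99, 0], 0, 1], [[-0.53, 0.99, 0], 0, 1], [[-0.53, 0.99, 0], 0, 1], [[-0.53, 0.99, 0], 0, 1], [[-0.53, 0.99, 0], 0, 1]]'

```text
time: 17.58
tool_pos: [0.5001, -0.1505, 0.2382]
ee_rot: [0.554, -3.091, -0.002]
contact_force: [0.1, -0.6, -0.6]
opening: 0.182
grasp_force: 29.7
```

servo_tool --increments '[[[-0.53, 0.99, 0], 0, 1], [[-0.53, 0.99, 0], 0, 1], [[-0.53, 0.99, 0], 0, 1], [[-0.53, 0.99, 0], 0, 1], [[-0.53, 0.99, 0], 0, 1]]'

```text
time: 18.0
tool_pos: [0.5153, -0.0394, 0.2382]
ee_rot: [0.555, -3.09, -0.001]
contact_force: [0.2, -0.2, -1.1]
opening: 0.182
grasp_force: 29.7
```

servo_tool --increments '[[[-0.53, 0.99, 0], 0, 1], [[-0.53, 0.99, 0], 0, 1], [[-0.53, 0.99, 0], 0, 1], [[-0.53, 0.99, 0], 0, 1], [[-0.53, 0.99, 0], 0, 1]]'

```text
time: 18.42
tool_pos: [0.5306, 0.0717, 0.2382]
ee_rot: [0.555, -3.09, -0.001]
contact_force: [0.1, 0.4, -0.9]
opening: 0.181
grasp_force: 29.7
```

servo_tool --increments '[[[-0.53, 0.99, 0], 0, 1], [[-0.53, 0.99, 0], 0, 1], [[-0.53, 0.99, 0], 0, 1], [[-0.53, 0.99, 0], 0, 1], [[-0.53, 0.99, 0], 0, 1]]'

```text
time: 18.83
tool_pos: [0.5458, 0.1829, 0.2381]
ee_rot: [0.555, -3.09, 0.0]
contact_force: [-0.1, 0.4, -0.8]
opening: 0.181
grasp_force: 29.7
```

servo_tool --increments '[[[-0.53, 0.99, 0.8], 0, 1], [[-0.53, 0.99, 0.8], 0, 1], [[0, 0, 0.8], 0, 1], [[0, 0, 0.6], 0, 1], [[0, 0, 0], 0, 1]]'

```text
time: 19.25
tool_pos: [0.55, 0.2257, 0.1747]
ee_rot: [0.554, -3.084, 0.001]
contact_force: [0.0, -1.1, -2.0]
opening: 0.183
grasp_force: 29.7
```

Run:
```python
from held import *
path(TR,-16,64.5,60,40,(0,6,12,18));camera('wrist');path(TR,-16,64.5,60,40,(0,))
```

```text
t 19.25 pos [0.55   0.2257 0.1747] phi -159.6 F [ 0.  -1.1 -2. ] op 0.18 gf 29.7
phi err roll units -0.01727443710797729
z 0.161 units [-0.44 -0.11  0.66]
z 0.131 units [-0.01 -0.    1.5 ]
z 0.125 units [ 0.19 -0.    0.33]
z 0.118 units [ 0.15 -0.    0.34]
z 0.111 units [ 0.12 -0.    0.36]
t 19.30 pos [0.551  0.2256 0.1767] phi -159.7 F [-0.5  0.7 -0.9] op 0.18 gf 29.7
phi err roll units -0.024196519105782955
z 0.161 units [-0.4  -0.09  0.77]
z 0.131 units [-0.01 -0.    1.5 ]
```

servo_tool --increments '[[[-0.2, -0.05, 0.4], 0, 1], [[-0.2, -0.04, 0.5], 0, 1], [[0, 0, 0.5], 0, 1], [[0, 0, 0.5], 0, 1], [[0, 0, 0.3], 0, 1]]' --force 22

```text
time: 19.72
tool_pos: [0.5601, 0.227, 0.1335]
ee_rot: [0.554, -3.09, 0.0]
contact_force: [-0.6, -0.4, -1.6]
opening: 0.18
grasp_force: 29.7
```

servo_tool --increments '[[[0.07, 0, 0.13], 0, 1], [[0.07, 0, 0.13], 0, 1], [[0.06, 0, 0.13], 0, 1], [[0.05, 0, 0.13], 0, 1], [[0.05, 0, 0.13], 0, 1]]'

```text
time: 20.13
tool_pos: [0.5559, 0.2254, 0.125]
ee_rot: [-0.555, 3.09, -0.0]
contact_force: [-5.5, -2.1, 8.0]
opening: 0.182
grasp_force: 31.3
```

servo_tool --increments '[[[0.04, 0, 0.13], 0, 1], [[0.04, 0, 0.13], 0, 1], [[0.04, 0, 0.13], 0, 1], [[0, 0, 0], 0, 1], [[0, 0, 0], 0, 1]]'

```text
time: 20.55
tool_pos: [0.5528, 0.2243, 0.1164]
ee_rot: [-0.555, 3.092, -0.001]
contact_force: [-5.4, -3.1, 5.7]
opening: 0.178
grasp_force: 32.0
```

Run:
```python
from held import *
grasp();fit_in('J',(-16,64.5,12,18,0),('scene',),save=9);fit_in('J',(-16,64.5,12,18,0),('side',),save=9);path(TR,-8,64.5,60,40,(18,23,27.5))
```

```text
t 20.55 grasp in tray [-3.5 64.5 53. ] F in tray [-2.8 -1.   7.9] gf 32
J ('scene',) cost 0.043 x y z tilt dyaw [-17.7  63.8  16.1  13.4   0. ]
J ('side',) cost 0.097 x y z tilt dyaw [-17.5  66.3  11.8  12.2   0. ]
t 20.65 pos [0.5528 0.2243 0.1164] phi -159.6 F [-5.2 -3.1  5.9] op 0.18 gf 32.0
phi err roll units -0.019047513821845996
z 0.145 units [-0.21 -0.   -1.41]
z 0.115 units [-0.   0.   1.5]
z 0.108 units [0.07 0.   0.31]
z 0.103 units [0.04 0.   0.28]
```

servo_tool --increments '[[[0.04, 0, 0.13], 0, 1], [[0.03, 0, 0.13], 0, 1], [[0, 0, -0.15], 0, 1], [[-0.2, 0, -0.1], 0, 1], [[-0.2, 0, -0.1], 0, 1]]'

```text
time: 21.07
tool_pos: [0.5595, 0.227, 0.117]
ee_rot: [-0.555, 3.091, 0.0]
contact_force: [0.6, 0.4, -1.2]
opening: 0.177
grasp_force: 31.8
```

Run:
```python
from held import *
grasp();fit_in('J',(-8,64.5,10,18,0),('scene',));fit_in('J',(-8,64.5,10,18,0),('side',))
```

```text
t 21.07 grasp in tray [ 3.2 64.7 50.2] F in tray [ 0.1  0.2 -1.4] gf 32
J ('scene',) cost 0.052 x y z tilt dyaw [-10.5  65.2  11.8  18.    0. ]
J ('side',) cost 0.087 x y z tilt dyaw [-5.4 64.4 10.2 19.   0. ]
```

servo_tool --increments '[[[0, 0, 0.1], 0, 1], [[0.03, 0, 0.12], 0, 1], [[0.03, 0, 0.12], 0, 1], [[0.02, 0, 0.12], 0, 1], [[0, 0, 0], 0, 1]]'

```text
time: 21.58
tool_pos: [0.5581, 0.2264, 0.1079]
ee_rot: [-0.555, 3.091, 0.0]
contact_force: [-0.5, -1.3, 3.5]
opening: 0.181
grasp_force: 33.5
```

Run:
```python
from held import *
grasp();fit_in('J',(-9,64.5,4,23,0),('scene',));fit_in('J',(-9,64.5,4,23,0),('side',))
```

```text
t 21.58 grasp in tray [-2.4 64.7 42.8] F in tray [ 0.8 -1.   3.5] gf 34
J ('scene',) cost 0.092 x y z tilt dyaw [-9.7 63.8  5.2 25.1  0. ]
J ('side',) cost 0.139 x y z tilt dyaw [-7.3 63.8  2.8 27.3  0. ]
```

servo_tool --increments '[[[-0.02, 0, 0.1], 0, 1], [[-0.02, 0, 0.08], 0, 1], [[0, 0, 0], 0, 1]]'

```text
time: 21.93
tool_pos: [0.5576, 0.2262, 0.1035]
ee_rot: [0.555, -3.09, 0.001]
contact_force: [-4.1, -1.3, 4.3]
opening: 0.182
grasp_force: 34.7
```

Run:
```python
from held import *
grasp()
```

```text
t 21.93 grasp in tray [-4.9 64.6 39.2] F in tray [-1.8  0.2  5.8] gf 35
```

servo_tool --increments '[[[-0.02, 0, 0.07], 0, 1], [[0, 0, 0], 0, 1]]'

```text
time: 22.1
tool_pos: [0.5577, 0.2261, 0.1024]
ee_rot: [0.555, -3.089, 0.001]
contact_force: [-6.4, -3.6, 6.5]
opening: 0.184
grasp_force: 35.2
```

Run:
```python
from held import *
grasp();fit_in('J',(-9,64.5,1,27,0),('scene',));fit_in('J',(-9,64.5,1,27,0),('side',))
```

```text
t 22.10 grasp in tray [-5.4 64.5 38.2] F in tray [-3.4 -1.1  9.1] gf 35
J ('scene',) cost 0.116 x y z tilt dyaw [-9.  63.5  1.  30.1  0. ]
J ('side',) cost 0.193 x y z tilt dyaw [-6.6 62.9  2.  28.3  0. ]
```

servo_tool --increments '[[[0, 0, 0.07], 0, 1], [[0, 0, 0], 0, 1], [[0, 0, 0], 0, 0.1], [[0, 0, 0], 0, 0.1], [[0, 0, 0], 0, 0.1]]'

```text
time: 22.62
tool_pos: [0.5583, 0.2266, 0.1001]
ee_rot: [0.555, -3.091, 0.0]
contact_force: [-0.6, -0.4, 0.5]
opening: 0.45
grasp_force: 0.0
```

servo_tool --increments '[[[0, 0, 0], 0, 0.1], [[0, 0, -0.4], 0, 0.1], [[0, 0, -1], 0, 0.1], [[0, 0, -1], 0, 0.1], [[0, 0, -1], 0, 0.1]]'

```text
time: 23.03
tool_pos: [0.5585, 0.2266, 0.1697]
ee_rot: [0.555, -3.091, 0.0]
contact_force: [0.2, -1.0, -0.6]
opening: 0.447
grasp_force: 0.0
```

servo_tool --increments '[[[0, 0, -1], 0, 0.1], [[0, 0, -1], 0, 0.1], [[0, 0, -1], 0, 0.1], [[0, 0, 0], 0, 0.1]]'

```text
time: 23.37
tool_pos: [0.5611, 0.2274, 0.235]
ee_rot: [-0.553, 3.083, 0.001]
contact_force: [0.7, -0.3, 1.2]
opening: 0.447
grasp_force: 0.0
```

Run:
```python
from held import *
T=trayT(*TR[:3],TR[3]);to(.6185,-.204,.175,65.1)
c=calibration('wrist');im=camera('wrist');cv2.imwrite('pics/w10.png',im)
for n,x,y in(('L',-10,-61.5),('J',-8,63.5)):
    k,_=cv2.findContours((render(c,n,pose((x,y,0,27.5,0)))>.5).astype(np.uint8),0,2);cv2.drawContours(im,k,-1,(0,0,255),1)
P=np.array([[-61,-101,0],[61,-101,0],[61,101,0],[-61,101,0]])/1000
cv2.polylines(im,[proj(c,P@T[:3,:3].T+T[:3,3]).round().astype(int)],True,(0,255,255),1)
cv2.imwrite('pics/w10o.png',im)
fit_in('J',(-9,64.5,0,27.5,0),('scene',),(1,1,0,0,1));fit_in('J',(-9,64.5,0,27.5,0),('side',),(1,1,0,0,1))
```

```text
t 23.37 pos [0.5611 0.2274 0.235 ] phi -159.6 F [ 0.7 -0.3  1.2] op 0.45 gf 0.0
shift units [  4.84 -21.22   2.97] roll units 27.05
J ('scene',) cost 0.152 x y z tilt dyaw [-10.8  65.2   0.   27.5  -0.7]
J ('side',) cost 0.203 x y z tilt dyaw [-6.2 64.   0.  27.5 -0.3]
```

View pics/w10o.png

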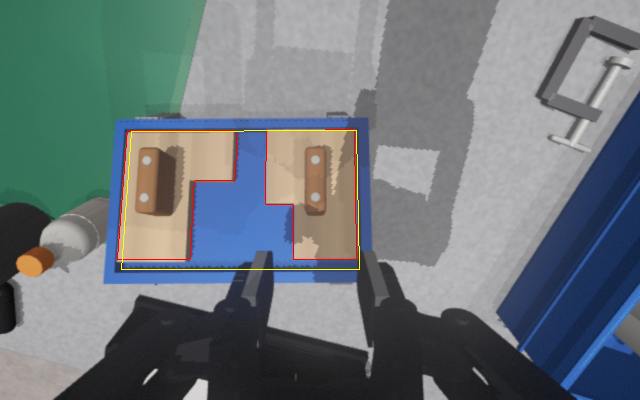

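servo_tool --increments '[[[0.22, -0.965, 0], 0, 0], [[0.22, -0.965, 0], 0, 0], [[0.22, -0.965, 0], 0, 0], [[0.22, -0.965, 0], 0, 0], [[0.22, -0.965, 0], 0, 0]]'

```text
time: 23.93
tool_pos: [0.5706, 0.1276, 0.2264]
ee_rot: [0.555, -3.088, -0.001]
contact_force: [-0.3, 0.6, 0.8]
opening: 0.502
grasp_force: 0.0
```

servo_tool --increments '[[[0.22, -0.965, 0], 0, 0], [[0.22, -0.965, 0], 0, 0], [[0.22, -0.965, 0], 0, 0], [[0.22, -0.965, 0], 0, 0], [[0.22, -0.965, 0], 0, 0]]'

```text
time: 24.35
tool_pos: [0.5835, 0.0295, 0.2264]
ee_rot: [0.554, -3.088, -0.002]
contact_force: [0.2, 0.1, -0.8]
opening: 0.5
grasp_force: 0.0
```

servo_tool --increments '[[[0.22, -0.965, 0], 0, 0], [[0.22, -0.965, 0], 0, 0], [[0.22, -0.965, 0], 0, 0], [[0.22, -0.965, 0], 0, 0], [[0.22, -0.965, 0], 0, 0]]'

```text
time: 24.77
tool_pos: [0.5965, -0.0684, 0.2264]
ee_rot: [0.554, -3.089, -0.003]
contact_force: [0.2, 0.0, 0.2]
opening: 0.497
grasp_force: 0.0
```

servo_tool --increments '[[[0.22, -0.965, 0], 0, 0], [[0.22, -0.965, 0], 0, 0], [[0.22, -0.965, 0], 0, 0], [[0.22, -0.965, 0], 0, 0], [[0.22, -0.965, 0], 0, 0]]'

```text
time: 25.18
tool_pos: [0.6095, -0.1664, 0.2263]
ee_rot: [0.554, -3.089, -0.003]
contact_force: [0.3, -0.8, -0.8]
opening: 0.502
grasp_force: 0.0
```

servo_tool --increments '[[[0.22, -0.965, 0], 0, 0], [[0.22, -0.965, 0], 0, 0], [[0, 0, 0], 0.98, 0], [[0, 0, 0], 0.98, 0], [[0, 0, 0], 0.98, 0]]'

```text
time: 25.6
tool_pos: [0.6146, -0.2052, 0.226]
ee_rot: [0.147, -3.134, -0.003]
contact_force: [0.1, 0.1, 0.8]
opening: 0.5
grasp_force: 0.0
```

servo_tool --increments '[[[0, 0, 0], 0.98, 0], [[0, 0, 0], 0.98, 0], [[0, 0, 0], 0.98, 0], [[0, 0, 0], 0.98, 0], [[0, 0, 0], 0.98, 0]]'

```text
time: 26.02
tool_pos: [0.6146, -0.2047, 0.2262]
ee_rot: [-0.52, -3.094, -0.002]
contact_force: [-0.2, -0.7, 0.3]
opening: 0.499
grasp_force: 0.0
```

servo_tool --increments '[[[0, 0, 0], 0.98, 0], [[0, 0, 0], 0.98, 0], [[0, 0, 0], 0.98, 0], [[0, 0, 0], 0.98, 0], [[0, 0, 0], 0.98, 0]]'

```text
time: 26.43
tool_pos: [0.6146, -0.2046, 0.2262]
ee_rot: [-1.165, -2.913, -0.0]
contact_force: [-0.6, 0.0, -0.1]
opening: 0.499
grasp_force: 0.0
```

servo_tool --increments '[[[0, 0, 0], 0.98, 0], [[0, 0, 0], 0.98, 0], [[0, 0, 0], 0.98, 0], [[0, 0, 0], 0.98, 0], [[0, 0, 0], 0.98, 0]]'

```text
time: 26.85
tool_pos: [0.6146, -0.2046, 0.2262]
ee_rot: [-1.757, -2.6, 0.001]
contact_force: [-0.3, -0.0, 0.0]
opening: 0.497
grasp_force: 0.0
```

servo_tool --increments '[[[0, 0, 0], 0.98, 0], [[0, 0, 0], 0.98, 0], [[0, 0, 0], 0.98, 0], [[0, 0, 0], 0.98, 0], [[0, 0, 0], 0.98, 0]]'

```text
time: 27.27
tool_pos: [0.6146, -0.2046, 0.2262]
ee_rot: [-2.268, -2.168, 0.002]
contact_force: [-0.2, -1.0, 0.4]
opening: 0.5
grasp_force: 0.0
```

servo_tool --increments '[[[0, 0, 0.6], 0.98, 0], [[0, 0, 0.6], 0.98, 0], [[0, 0, 0.6], 0.98, 0], [[0, 0, 0.6], 0.98, 0], [[0, 0, 0.5], 0.5, 0]]'

```text
time: 27.68
tool_pos: [0.6141, -0.2044, 0.1673]
ee_rot: [-2.641, -1.694, 0.004]
contact_force: [0.7, 0.0, -0.3]
opening: 0.502
grasp_force: 0.0
```

servo_tool --increments '[[[0, 0, 0], 0, 0]]'

```text
time: 27.77
tool_pos: [0.613, -0.2039, 0.1654]
ee_rot: [-2.636, -1.696, 0.007]
contact_force: [-0.2, 0.1, -0.9]
opening: 0.502
grasp_force: 0.0
```

Run:
```python
from go import *; from fit import *
c=calibration('wrist');im=camera('wrist');cv2.imwrite('pics/w11.png',im)
p=fit('T',[(c,im)],.6185,-.204,[1.136],r=150);print(p)
to(p[1],p[2],.028,np.degrees(p[3]));print(readout.get_obs()['qpos'].round(2))
V=[(calibration(n),camera(n)) for n in('scene','side')];print(fit('T',V[1:],.6185,-.204,[1.136]))
```

```text
(np.float64(0.157), np.float64(0.619), np.float64(-0.2045), np.float64(1.135))
t 27.82 pos [ 0.6138 -0.2043  0.1672] phi 65.6 F [-0.2 -0.1  0.1] op 0.50 gf 0.0
shift units [0.1  0.29 6.96] roll units 0.11
[-0.44  0.16  1.62 -0.    1.37 -0.01]
(np.float64(0.073), np.float64(0.6196), np.float64(-0.2031), np.float64(1.134))
```

servo_tool --increments '[[[0.1, 0.26, 0.8], 0.1, 0], [[0, 0, 0.8], 0, 0], [[0, 0, 0.8], 0, 0], [[0, 0, 0.8], 0, 0], [[0, 0, 0.8], 0, 0]]' --force 25

```text
time: 28.33
tool_pos: [0.6218, -0.2057, 0.0913]
ee_rot: [2.647, 1.69, 0.002]
contact_force: [-0.3, 0.6, -0.0]
opening: 0.502
grasp_force: 0.0
```

servo_tool --increments '[[[0, 0, 0.8], 0, 0], [[0, 0, 0.8], 0, 0], [[0, 0, 0.7], 0, 0], [[0, 0, 0.55], 0, 0], [[0, 0, 0], 0, 0]]'

```text
time: 28.75
tool_pos: [0.6196, -0.2047, 0.0312]
ee_rot: [-2.645, -1.688, 0.004]
contact_force: [-1.2, -0.3, -1.0]
opening: 0.502
grasp_force: 0.0
```

servo_tool --increments '[[[0, 0, 0], 0, 1], [[0, 0, 0], 0, 1], [[0, 0, 0], 0, 1], [[0, 0, 0], 0, 1], [[0, 0, 0], 0, 1]]'

```text
time: 29.17
tool_pos: [0.6221, -0.2058, 0.0353]
ee_rot: [2.647, 1.688, 0.002]
contact_force: [0.4, 0.3, 2.3]
opening: 0.18
grasp_force: 27.8
```

servo_tool --increments '[[[0, 0, -0.3], 0, 1], [[0, 0, -0.7], 0, 1], [[0, 0, -1], 0, 1], [[0, 0, -1], 0.9, 1], [[0, 0, -1], 0.9, 1]]'

```text
time: 29.58
tool_pos: [0.6211, -0.2053, 0.1157]
ee_rot: [2.776, 1.471, 0.0]
contact_force: [0.7, -0.0, -1.0]
opening: 0.183
grasp_force: 27.3
```

servo_tool --increments '[[[0, 0, -1], 0.9, 1], [[0, 0, -1], 0.9, 1], [[0, 0, -1], 0.9, 1], [[0, 0, -1], 0.9, 1], [[0, 0, -1], 0.9, 1]]'

```text
time: 30.0
tool_pos: [0.621, -0.2053, 0.2161]
ee_rot: [3.009, 0.901, 0.001]
contact_force: [0.0, 0.1, -0.7]
opening: 0.184
grasp_force: 27.3
```

servo_tool --increments '[[[0, 0, -1], 0.9, 1], [[0, 0, -0.5], 0.9, 1], [[0, 0, 0], 0.8, 1], [[0, 0, 0], 0, 1]]'

```text
time: 30.33
tool_pos: [0.6216, -0.2056, 0.2467]
ee_rot: [3.09, 0.558, 0.004]
contact_force: [-0.2, -0.2, -1.4]
opening: 0.179
grasp_force: 27.3
```

Run:
```python
from held import *
camera('wrist');path(TR,5,0.5,40,39.5,(0,6,12))
```

```text
t 30.38 pos [ 0.6212 -0.2054  0.2453] phi 20.6 F [-0.2 -0.6 -0.7] op 0.18 gf 27.3
phi err roll units 0.03591118222587682
z 0.161 units [  5.73 -18.11   4.19]
z 0.131 units [-0.  -0.   1.5]
z 0.127 units [-0.2  -0.    0.22]
z 0.122 units [-0.17 -0.    0.24]
```

servo_tool --increments '[[[0.3, -0.95, 0], 0.03, 1], [[0.3, -0.95, 0], 0, 1], [[0.3, -0.95, 0], 0, 1], [[0.3, -0.95, 0], 0, 1], [[0.3, -0.95, 0], 0, 1]]'

```text
time: 30.8
tool_pos: [0.6154, -0.1049, 0.2432]
ee_rot: [-3.091, -0.559, 0.002]
contact_force: [-0.3, -0.2, -1.9]
opening: 0.181
grasp_force: 27.3
```

servo_tool --increments '[[[0.3, -0.95, 0], 0, 1], [[0.3, -0.95, 0], 0, 1], [[0.3, -0.95, 0], 0, 1], [[0.3, -0.95, 0], 0, 1], [[0.3, -0.95, 0], 0, 1]]'

```text
time: 31.22
tool_pos: [0.6103, -0.0054, 0.2433]
ee_rot: [-3.091, -0.559, 0.002]
contact_force: [0.5, 0.2, -1.2]
opening: 0.181
grasp_force: 27.3
```

servo_tool --increments '[[[0.3, -0.95, 0], 0, 1], [[0.3, -0.95, 0], 0, 1], [[0.3, -0.95, 0], 0, 1], [[0.3, -0.95, 0], 0, 1], [[0.3, -0.95, 0], 0, 1]]'

```text
time: 31.63
tool_pos: [0.6054, 0.094, 0.2433]
ee_rot: [-3.091, -0.559, 0.002]
contact_force: [0.5, 0.1, -0.9]
opening: 0.175
grasp_force: 27.3
```

servo_tool --increments '[[[0.3, -0.95, 0], 0, 1], [[0.3, -0.95, 0], 0, 1], [[0.3, -0.95, 0], 0, 1], [[0.3, -0.95, 0.5], 0, 1], [[0, 0, 0.5], 0, 1]]'

```text
time: 32.05
tool_pos: [0.6016, 0.1758, 0.224]
ee_rot: [-3.089, -0.564, -0.001]
contact_force: [-0.4, 0.2, -2.1]
opening: 0.177
grasp_force: 27.3
```

servo_tool --increments '[[[0, 0, 0.8], 0, 1], [[0, 0, 0.7], 0, 1], [[0, 0, 0.5], 0, 1], [[0, 0, 0], 0, 1]]'

```text
time: 32.38
tool_pos: [0.6001, 0.1718, 0.1797]
ee_rot: [-3.092, -0.556, 0.011]
contact_force: [-0.6, -0.5, -1.8]
opening: 0.177
grasp_force: 27.3
```

Run:
```python
from held import *
camera('wrist');path(TR,5,0.5,40,43,(0,6,12));fit_in('T',(5,.5,50,0,0),('scene',));fit_in('T',(5,.5,50,0,0),('side',));grasp()
```

```text
t 32.43 pos [0.6009 0.1719 0.1815] phi 20.4 F [ 0.3  0.5 -0.2] op 0.18 gf 27.3
phi err roll units -0.013800315991244361
z 0.165 units [ 0.04 -0.09  0.84]
z 0.135 units [0.01 0.   1.5 ]
z 0.130 units [-0.21  0.    0.22]
z 0.126 units [-0.19  0.    0.24]
T ('scene',) cost 0.236 x y z tilt dyaw [13.5 12.2 45.3 -1.1  0. ]
T ('side',) cost 0.510 x y z tilt dyaw [ 5.3  9.5 50.  31.4  0. ]
t 32.53 grasp in tray [ 52.9  -1.5 100.1] F in tray [-0.9  0.2 -0.9] gf 27
```

servo_tool --increments '[[[0.04, -0.09, 0.6], 0, 1], [[0, 0, 0.6], 0, 1], [[0, 0, 0.5], 0, 1], [[0, 0, 0.4], 0, 1], [[0, 0, 0.2], 0, 1]]' --force 22

```text
time: 32.95
tool_pos: [0.6007, 0.1742, 0.1362]
ee_rot: [3.092, 0.556, -0.008]
contact_force: [-9.3, -2.1, 15.1]
opening: 0.174
grasp_force: 29.7
```

servo_tool --increments '[[[-0.1, 0, 0.11], 0, 1], [[-0.1, 0, 0.12], 0, 1], [[-0.1, 0, 0.12], 0, 1], [[-0.1, 0, 0.12], 0, 1], [[0, 0, 0], 0, 1]]'

```text
time: 33.37
tool_pos: [0.5959, 0.1724, 0.1304]
ee_rot: [-3.091, -0.556, -0.006]
contact_force: [-1.2, -0.6, 5.0]
opening: 0.181
grasp_force: 28.9
```

Run:
```python
from held import *
grasp();fit_in('T',(5,.5,10.4,12,0),('scene',),(0,0,1,1,0));fit_in('T',(5,.5,10.4,12,0),('side',),(0,0,1,1,0));path(TR,5,.5,40,43,(6,12));path(TR,15,.5,40,43,(12,))
```

```text
t 33.37 grasp in tray [22.7  0.8 55.2] F in tray [ 1.1 -0.2  5.1] gf 29
T ('scene',) cost 0.440 x y z tilt dyaw [ 5.   0.5 13.8  9.7  0. ]
T ('side',) cost 0.596 x y z tilt dyaw [ 5.   0.5 12.1  8.7  0. ]
t 33.47 pos [0.5959 0.1724 0.1304] phi 20.4 F [-2.3  1.3  5.7] op 0.18 gf 28.9
phi err roll units -0.00839796060935214
z 0.160 units [ 0.06  0.02 -1.5 ]
z 0.130 units [-0.01  0.    1.5 ]
z 0.126 units [-0.19  0.    0.24]
t 33.47 pos [0.5959 0.1724 0.1304] phi 20.4 F [-2.3  1.3  5.7] op 0.18 gf 28.9
phi err roll units -0.00839796060935214
z 0.160 units [ 0.31  0.02 -1.49]
z 0.130 units [-0.01  0.    1.5 ]
```

servo_tool --increments '[[[-0.1, 0, 0.12], 0, 1], [[-0.1, 0, 0.13], 0, 1], [[0, 0, -0.12], 0, 1], [[0.22, 0, -0.12], 0, 1], [[0.22, 0, -0.12], 0, 1]]'

```text
time: 33.88
tool_pos: [0.5975, 0.1729, 0.13]
ee_rot: [3.091, 0.556, -0.01]
contact_force: [-8.1, -3.2, 4.7]
opening: 0.185
grasp_force: 29.0
```

```bash
cat >> held.py <<'E'
def fit_T(p0,free=(1,0,1,1,0),names=('scene','side')):
    D=[]
    for k in names:
        c=calibration(k);im=camera(k);base=np.maximum(render(c,'L',pose((-10,-61.5,0,27.5,0))),render(c,'J',pose((-8,63.5,0,27.5,0))))
        w=cv2.dilate((render(c,'T',pose(p0))>.2).astype(np.uint8),np.ones((15,15)))
        bat=wood(im);D.append((c,bat*1.*w,w*((bat>0)|(blue(im)>0)|(im.max(2)>95)),base))
    F=np.array(free,bool);s=np.array([4,4,3,5,3.]);p=np.array(p0,float)
    def f(q):
        p[F]=q;P=pose(p);return sum((np.abs(np.maximum(b,render(c,'T',P))-m)*w).sum()/m.sum() for c,m,w,b in D)
    q=p[F].copy()
    for d in(1,.4): q=minimize(f,q,method='Nelder-Mead',options=dict(initial_simplex=q+np.vstack([np.zeros(F.sum()),np.diag(s[F])*d]),maxiter=200)).x
    p[F]=q;print('T',names,'cost %.3f'%f(q),p.round(1))
E
python3 - <<'E'
from held import *
grasp();fit_T((15,.5,12,14,0),names=('scene',));fit_T((15,.5,12,14,0),names=('side',));fit_T((15,.5,12,14,0))
path(TR,15,.5,40,43,(12,15,20,27.5))
E
```

```text
t 33.88 grasp in tray [24.   0.8 54.1] F in tray [-5.6 -0.2  8.2] gf 29
T ('scene',) cost 0.054 [12.   0.5 15.1 12.4  0. ]
T ('side',) cost 0.026 [10.1  0.5 10.3  9.9  0. ]
T ('scene', 'side') cost 0.082 [11.1  0.5 13.3 13.   0. ]
t 34.08 pos [0.5987 0.1733 0.1305] phi 20.4 F [-4.1 -2.   3.2] op 0.18 gf 29.0
phi err roll units -0.010168083531090133
z 0.160 units [ 0.15  0.01 -1.48]
z 0.130 units [ 0.  -0.   1.5]
z 0.128 units [-0.08  0.    0.13]
z 0.123 units [-0.13  0.    0.22]
z 0.116 units [-0.15  0.    0.35]
```

servo_tool --increments '[[[0.12, 0, -0.12], 0, 1], [[0.12, 0, -0.07], 0, 1], [[0, 0, 0], 0, 1]]'

```text
time: 34.33
tool_pos: [0.6044, 0.1754, 0.1343]
ee_rot: [-3.092, -0.556, -0.001]
contact_force: [0.3, -0.3, -1.0]
opening: 0.178
grasp_force: 28.2
```

Run:
```python
from held import *
grasp();fit_T((15,.5,12,14,0),names=('scene',));fit_T((15,.5,12,14,0),names=('side',));fit_T((15,.5,12,14,0),(1,1,1,1,0))
```

```text
t 34.33 grasp in tray [32.5  0.7 54.5] F in tray [-0.3 -0.4 -0.9] gf 28
T ('scene',) cost 0.080 [16.   0.5 14.6 15.7  0. ]
T ('side',) cost 0.031 [16.2  0.5 12.6 11.3  0. ]
T ('scene', 'side') cost 0.106 [14.7 -0.  14.6 13.2  0. ]
```

servo_tool --increments '[[[0.05, 0, 0.1], 0, 1], [[0, 0, 0.1], 0, 1], [[-0.06, 0, 0.11], 0, 1], [[-0.06, 0, 0.11], 0, 1], [[0, 0, 0], 0, 1]]'

```text
time: 34.95
tool_pos: [0.6021, 0.1747, 0.128]
ee_rot: [3.092, 0.556, -0.001]
contact_force: [-7.2, -2.1, 7.8]
opening: 0.18
grasp_force: 30.9
```

Run:
```python
from held import *
grasp();fit_T((15,.5,8,18,0),names=('scene',));fit_T((15,.5,8,18,0),names=('side',))
```

```text
t 34.95 grasp in tray [27.5  0.8 50. ] F in tray [-3.1  0.6 10.4] gf 31
T ('scene',) cost 0.067 [13.6  0.5 10.6 20.9  0. ]
T ('side',) cost 0.031 [15.4  0.5  7.7 17.2  0. ]
```

servo_tool --increments '[[[-0.03, 0, 0.11], 0, 1], [[-0.03, 0, 0.11], 0, 1], [[-0.02, 0, 0.1], 0, 1], [[0, 0, 0], 0, 1]]'

```text
time: 35.38
tool_pos: [0.6002, 0.174, 0.1213]
ee_rot: [3.092, 0.556, -0.003]
contact_force: [-7.5, -3.0, 9.4]
opening: 0.177
grasp_force: 32.5
```

Run:
```python
from held import *
grasp();fit_T((15,.5,4,23,0),names=('scene',));fit_T((15,.5,4,23,0),names=('side',))
```

```text
t 35.38 grasp in tray [22.5  0.8 45. ] F in tray [-2.8 -0.2 12.1] gf 33
T ('scene',) cost 0.051 [14.5  0.5  6.4 29.   0. ]
T ('side',) cost 0.024 [17.7  0.5 -1.8 28.6  0. ]
```

servo_tool --increments '[[[0.02, 0, 0.08], 0, 1], [[0.02, 0, 0.06], 0, 1], [[0, 0, 0], 0, 1]]'

```text
time: 35.73
tool_pos: [0.5998, 0.1739, 0.1182]
ee_rot: [3.091, 0.556, -0.009]
contact_force: [-12.8, -4.0, 9.8]
opening: 0.177
grasp_force: 34.0
```

Run:
```python
from held import *
grasp();fit_T((15,.5,2,26,0),names=('scene',));fit_T((15,.5,2,26,0),names=('side',))
```

```text
t 35.73 grasp in tray [20.8  0.8 42.4] F in tray [-7.4  0.7 14.8] gf 34
T ('scene',) cost 0.045 [13.6  0.5  3.4 31.8  0. ]
T ('side',) cost 0.025 [15.4  0.5  2.1 27.3  0. ]
```

servo_tool --increments '[[[0, 0, 0.07], 0, 1], [[0, 0, 0.05], 0, 1], [[0, 0, 0], 0, 1]]'

```text
time: 36.08
tool_pos: [0.5997, 0.1738, 0.1169]
ee_rot: [3.091, 0.556, -0.01]
contact_force: [-16.1, -4.9, 15.3]
opening: 0.182
grasp_force: 35.3
```

Run:
```python
from held import *
grasp();fit_T((15,.5,0,27.5,0),names=('scene',));fit_T((15,.5,0,27.5,0),names=('side',));fit_T((15,.5,0,27.5,0),(1,1,0,0,1))
```

```text
t 36.08 grasp in tray [20.   0.8 41.3] F in tray [-7.8  1.1 21.4] gf 35
T ('scene',) cost 0.046 [11.5  0.5  0.8 33.5  0. ]
T ('side',) cost 0.023 [15.7  0.5  2.5 28.2  0. ]
T ('scene', 'side') cost 0.114 [12.2  4.9  0.  27.5  1.4]
```

servo_tool --increments '[[[0, 0, 0], 0, 0.1], [[0, 0, 0], 0, 0.1], [[0, 0, 0], 0, 0.1], [[0, 0, 0], 0, 0.1], [[0, 0, -0.3], 0, 0.1]]'

```text
time: 36.7
tool_pos: [0.6008, 0.1743, 0.1189]
ee_rot: [-3.092, -0.556, 0.005]
contact_force: [0.2, 0.6, -0.2]
opening: 0.444
grasp_force: 0.0
```

servo_tool --increments '[[[0, 0, -0.6], 0, 0.1], [[0, 0, -1], 0, 0.1], [[0, 0, -1], 0, 0.1], [[0, 0, -1], 0, 0.1], [[0, 0, -1], 0, 0.1]]'

```text
time: 37.12
tool_pos: [0.602, 0.1745, 0.2149]
ee_rot: [-3.092, -0.556, -0.002]
contact_force: [0.6, -0.0, 0.2]
opening: 0.45
grasp_force: 0.0
```

servo_tool --increments '[[[0, 0, -1], 0, 0.1], [[0, 0, -1], 0, 0.1], [[-1, 0, 0], 0, 0.1], [[-1, 0, 0], 0, 0.1], [[-1, 0, 0], 0, 0.1]]'

```text
time: 37.53
tool_pos: [0.5454, 0.1534, 0.2545]
ee_rot: [3.092, 0.557, 0.004]
contact_force: [0.1, 0.0, -0.0]
opening: 0.449
grasp_force: 0.0
```

servo_tool --increments '[[[-1, 0, 0], 0, 0.1], [[-1, 0, 0], 0, 0.1], [[0, 0, 0], 0, 0.1]]'

```text
time: 37.78
tool_pos: [0.5061, 0.139, 0.2538]
ee_rot: [3.092, 0.556, 0.001]
contact_force: [-0.3, -0.0, 0.4]
opening: 0.45
grasp_force: 0.0
```

Run:
```python
from held import *
grasp()
for nm in(('scene',),('side',)):
    fit_T((13,.5,0,27.5,0),(1,1,0,0,1),nm);fit_T((13,.5,0,27.5,0),(1,1,1,1,0),nm)
ims={k:(calibration(k),camera(k)) for k in('scene','side','wrist')}
def tot(ps,ks=('scene','side')):
    r=[]
    for k in ks:
        c,im=ims[k];m=wood(im);w=np.maximum.reduce([cv2.dilate((render(c,n,pose(p))>.2).astype(np.uint8),np.ones((9,9))) for n,p in ps.items()])
        m=m*w;R=np.maximum.reduce([render(c,n,pose(p)) for n,p in ps.items()]);r.append(round(float((np.abs(R-m)).sum()/m.sum()),3))
    return r
L,J=(-10,-61.5,0,27.5,0),(-8,63.5,0,27.5,0)
for z,th in((0,27.5),(6,22),(6,27.5),(3,30),(6,33)): print(z,th,[(x,tot(dict(L=L,J=J,T=(x,.5,z,th,0)))) for x in(11,13,15)])
```

```text
t 37.78 grasp in tray [ -5.3   1.  208.8] F in tray [-0.   0.1  0.5] gf 0
T ('scene',) cost 0.053 [ 7.5  6.   0.  27.5 -1.4]
T ('scene',) cost 0.042 [11.6 -0.9  1.2 32.7  0. ]
T ('side',) cost 0.043 [16.7 -2.1  0.  27.5  2.2]
T ('side',) cost 0.044 [14.3 -5.9  4.6 26.3  0. ]
0 27.5 [(11, [0.156, 0.156]), (13, [0.161, 0.146]), (15, [0.169, 0.138])]
6 22 [(11, [0.165, 0.146]), (13, [0.167, 0.141]), (15, [0.173, 0.141])]
6 27.5 [(11, [0.153, 0.146]), (13, [0.147, 0.139]), (15, [0.149, 0.138])]
3 30 [(11, [0.142, 0.151]), (13, [0.142, 0.143]), (15, [0.149, 0.137])]
6 33 [(11, [0.162, 0.149]), (13, [0.151, 0.142]), (15, [0.141, 0.14])]
```

servo_tool --increments '[[[1, 0, 0], 0, 0.1], [[1, 0, 0], 0, 0.1], [[1, 0, 0], 0, 0.1], [[0.5, 0, 0], 0, 0.1], [[0, 0, 0], 0, 0.1]]'

```text
time: 38.55
tool_pos: [0.5749, 0.1645, 0.2519]
ee_rot: [-3.092, -0.557, 0.001]
contact_force: [0.1, 0.6, -0.4]
opening: 0.449
grasp_force: 0.0
```

```bash
cat > chk.py <<'E'
from held import *
def joint(names,free,s=4):
    D=[]
    for k in names:
        c=calibration(k);im=camera(k);cv2.imwrite(f'pics/{k}_chk.png',im)
        T=trayT(*TR[:3],TR[3]);P=np.array([[x,y,z] for x in(-.067,.067) for y in(-.107,.107) for z in(-.004,.06)])
        w=np.zeros(im.shape[:2],np.uint8);cv2.fillConvexPoly(w,cv2.convexHull(proj(c,P@T[:3,:3].T+T[:3,3]).round().astype(np.int32)),1)
        h=cv2.cvtColor(im,cv2.COLOR_BGR2HSV);m=((h[...,0]>3)&(h[...,0]<35)&(h[...,1]>40)).astype(float);b=((h[...,0]>95)&(h[...,0]<130)&(h[...,1]>100))
        D.append((c,m*w,w*((m>0)|b)))
    # params: dx,dy,yaw per part + z,tilt of T
    p0=np.array([-10,-61.5,0,-8,63.5,0,13,.5,0,0,0.]);F=np.array(free,bool)
    def poses(p): return dict(L=(p[0],p[1],0,27.5,p[2]),J=(p[3],p[4],0,27.5,p[5]),T=(p[6],p[7],p[9],27.5+p[10],p[8]))
    def f(q):
        p=p0.copy();p[F]=q;ps=poses(p)
        return sum((np.abs(np.maximum.reduce([render(c,n,pose(v),s) for n,v in ps.items()])-m)*w).sum()/m.sum() for c,m,w in D)
    q=p0[F]
    for d in(1,.5):q=minimize(f,q,method='Powell',options=dict(maxiter=4,xtol=.05,ftol=1e-4),bounds=[(a-6,a+6) for a in p0[F]]).x
    p=p0.copy();p[F]=q;print(names,'cost %.4f'%f(q),p.round(1))
E
python3 - <<'E'
from chk import *
A=[1,1,1,1,1,1,1,1,1]
joint(('wrist',),A+[0,0]);joint(('wrist',),A+[1,1]);joint(('wrist','scene','side'),A+[0,0]);joint(('wrist','scene','side'),A+[1,1])
E
```

```text
('wrist',) cost 0.0014 [ -7.9 -62.    0.1  -9.4  64.3  -0.1  15.8   0.3  -0.1   0.    0. ]
('wrist',) cost 0.0014 [ -8.  -61.8   0.   -9.5  64.1  -0.1  16.2   0.4  -0.1   0.8   0.2]
('wrist', 'scene', 'side') cost 0.1172 [ -7.9 -58.2  -3.   -9.6  64.   -0.2  16.4   0.4   0.    0.    0. ]
('wrist', 'scene', 'side') cost 0.1110 [ -8.3 -59.   -1.   -9.8  63.9  -0.3  16.9  -0.3  -0.6   2.8   2.6]
```

```bash
python3 -c "
from cell import order
print(order.hand_in())"
```

```text
the job is handed in; nothing more can be done
None
```

All three templates are in the blue tray, grips up, fitted together and by the last wrist-camera fit flat on its floor (my 10 picture views were used up by then); the job was handed in at about 39 s with the gripper clear of everything.

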